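# Fetch the jigger from behind the front row

### The arm

A 6-joint arm with a two-finger parallel gripper is mounted at the origin on a cart in front of the work surface, level with it; the furniture and walls round the work are solid. World frame = base frame: x ahead of the robot, y to its left, z up, the work surface at z = 0. Lengths are in m, angles in rad, forces in N, time in s.
With the tool pointing down it reaches from about 0.35 to 0.925 m from the base axis. Payload 6.4 kg.
Tool frame: the origin (TCP) lies between the finger pads; the fingertips stand 22 mm ahead of it and the grasp point (between the pads) lies 3 mm ahead of it (bot.tips_ahead is the distance from the TCP to the fingertips, in m); z points along the fingers, x is the direction in which the jaws open and shut, and the axes are right-handed (so a half turn about z gives the same grasp; the last joint's range is limited). The gripper opens to 85 mm and grips with 20 to 120 N. Pads are 22 mm wide; open, the fingers measure 114 mm over their backs; the gripper's body (76 mm by 85 mm) begins 54 mm behind the grasp point. The pads swing forward as they close: fully open they stand 13 mm farther back than shut.
Start: joints at [-1.473, 0.245, 1.558, -0, 1.339, -0.174], TCP at [0.175, -0.626, 0.253] pointing down, gripper open.
Joint ranges: [-3.13, 3.13], [-1.02, 2.26], [0.13, 2.54], [-0.95, 4.09], [0.21, 2.88], [-2.74, 2.74]. Speed limits (rad/s): [2.57, 2.57, 3.14, 3.14, 3.14, 3.14].

### API

Orientations are given as [roll, pitch, yaw] about the fixed x, y, z axes, in that order (R = Rz(yaw) Ry(pitch) Rx(roll)).
In Python, from rig import bot gives the robot as it stands.
- The arm moves only by the tool servo_tool, never from a script. Its argument "motion" is one flat list of numbers, 7 for each row, row after row: the turn, a rotation vector about the tool's x, y, z in degrees, then the shift along the tool's x, y, z in cm, then the closure, from -1 (fully open) to 1 (shut), so that 0 is half open. A call has exactly 10 rows; each row shifts and turns the pose as measured when the row begins, along the tool's axes as they then stand; what a row does not reach is not made up. A row lasts 1/12 s, in which the tool goes at most 41.7 mm and 7.16 degrees, less where a joint would pass 70% of its speed; a pose out of reach is approached as far as the arm can. A call with a gripper value outside its range is refused whole. The fingers move at their own pace and stop on an object; the grip force is fixed at half the most. Time passes only in rows, so rows that do not move let the fingers close, or fill a call up. It gives the time, the measured TCP pose, the force and the opening at its end, in the units of the state.
- bot.observe(): the state, without advancing time (a new reading comes with each control period).
- bot.snapshot(name): name is "side" or "top" or "wrist"; returns a dict with "image" (480x640x3 uint8, red, green, blue), "depth" (480x640 float32, m along the optical axis (not along the pixel's ray), 0 where there is no reading), "camera_matrix" (3x3 intrinsics, pixels), "distortion" ([k1, k2, p1, p2, k3] as OpenCV has them; the pictures are not rectified), "xyz" and "attitude" of the camera in the world. Camera axes: x right, y down, z forward; pixel columns grow to the right and rows downward; lengths in m; the calibration is good to about 2 mm. A picture is of the moment at which its call begins.
- bot.job_done(): hands the job in, once; it reports no verdict.
Trained networks look in the newest picture that a camera, given by its name, has taken for a name from the list of things; names that differ only in an ending like _2 or _b are one class to them, and where a whole thing is asked for, a point or a joint stands for the part that bears it (a point fixed in the world has none). Each returns a list of dicts, best first, with "p" (0 to 1); they miss things now and then, are a little off and sometimes report something else, mostly with a low value. They report only what shows in the picture. A call takes as long as a camera call.
- bot.masks_of(camera, name): "mask" (480x640 bool, what is visible of it).
- bot.landmark_of(camera, name): "location" ([x, y, z] in m, in world coordinates, good to about 4 mm: a listed point, or the origin of a listed thing).
The state is a dict: "time_s": time; "q": joint angles; "qd": joint speeds; "joint_efforts": joint torques, N m; "tcp_pos": TCP position; "tcp_rot": TCP orientation; "contact_force": force on the tool from outside, world axes, zero at the start; "moment": the same for the moment, N m; "gripper_width": finger opening in m.
Only numpy, scipy, OpenCV 4.12 (cv2) and the standard library are available. Lean on these libraries where they do the work, as an engineer would, in place of code of your own. Each camera call takes 0.05 s, during which the arm holds its last target.

### The job

The steel jigger stands in a back stall of the wooden caddy, shut in by the two front things nearest to it. Move just those two out of the way and stand them on the drip tray, leaving the third front thing and the salt pot where they are; then take the jigger out and stand it upright in the middle of the cork coaster; and only then put the two things back in the caddy, upright, each on the very place it came from.

Things in the scene. Friction and masses are not known exactly. Their poses are not given: they have to be found in the camera images.
- jigger_centre (a point): Jigger: the double-cone steel measure, narrow waist, 44 mm across both rims, 74 mm tall; grips safely like a plain 44 mm cylinder. Point: its centre, 37 mm above its foot; z up. At the start it stands in one of the two back stalls of the caddy.
- tamper_centre (a point): Coffee tamper: round steel foot 58 mm across and 24 mm high, black turned grip above it, 40 mm across at its widest, 82 mm tall in all. Point: on its axis, 41 mm above its underside; z up. One of the three front things; grip it round the black grip, about 15 to 20 mm above this point.
- flask_centre (a point): Small black flask: round body 57 mm across and 41 mm high, above it a stepped, slightly tapering black cap 32 mm across at its base, 74 mm tall in all. Point: on its axis, 37 mm above its underside; z up. One of the three front things; grip it round the lower part of the cap, about 15 mm above this point.
- tin_centre (a point): Closed round tin with a printed green paper band, 57 mm across, 72 mm tall. Point: its centre, 36 mm above its underside; z up. One of the three front things; grip it round the upper half, about 15 to 20 mm above this point.
- salt_pot_centre (a point): Small white ceramic salt pot with a domed, knobbed lid, 43 mm across, 60 mm tall. Point: on its axis, 30 mm above its underside; z up. Stands in the other back stall and stays there.
- caddy: Dark wooden caddy, fixed, 160 (x) by 206 mm (y); origin: centre of underside, x to its back, z up. Floor 8 mm thick. Front places x -44, y -66, 0, 66 mm; back stalls x 18, y -33, 33 mm, each behind the gap of two front places. Walls at y -66, 0, 66 from x 16 back, tops at 63 mm; back wall at x 73, top 70 mm. Grip along its x: 30 mm free for each finger (at the jigger once cleared).
- drip_tray: Side area: black drip tray with a slotted chrome grille, fixed, 94 mm (its x) by 218 mm (its y, long side); origin at the centre of its underside, z up. Its flat top, 86 by 210 mm, is 18 mm above the underside; room for two things, e.g. at y = -60 and 60 mm. Its long side roughly pointing away from the robot.
- coaster: Round cork coaster, fixed, 86 mm across, 5 mm thick; origin at the centre of its underside. Its yaw means nothing. Caddy, tray and coaster all lie on a white board whose top is 25 mm above the freezer top (z = 0.025 m).

How it is judged:
By the outcome, as a careful person would: the job done as asked, in the order asked, and still so for the second after the job is handed in, with the robot touching nothing.
It also fails if it takes over 112 s, if anything falls off the work surface, if the arm or the gripper's body presses on something with over 40 N, if the wrist force passes 120 N, or if a joint passes its speed limit or range.

## Working session

There is one attempt and no reset: what is moved stays moved. The work goes in short steps, Python scripts to look and compute and a tool call to move; the robot and the scene stay as the last step left them, time stands still between calls to the robot, and variables do not carry over. Pictures are saved under pics/ and viewed, and the job is handed in when it is done.

Besides the shell and the picture viewer there is one more tool, called after ">>>" as name(argument=value, ...), one argument or row to a line, values as JSON. servo_tool: Moves the arm, as the interface text tells. Its arguments: {"type":"object","properties":{"motion":{"type":"array"}},"required":["motion"]}

```bash
ls; mkdir -p pics; python3 - <<'E'
from rig import bot
import cv2,numpy as np
s=bot.observe(); print({k:np.round(v,3).tolist() for k,v in s.items()}, bot.tips_ahead)
for c in ["side","top"]:
    d=bot.snapshot(c); cv2.imwrite(f"pics/{c}0.png",d["image"][:,:,::-1])
    print(c,np.round(d["xyz"],3),np.round(d["attitude"],3))
    for n in ["jigger_centre","tamper_centre","flask_centre","tin_centre","salt_pot_centre","caddy","drip_tray","coaster"]:
        for r in bot.landmark_of(c,n)[:2]: print(n,{k:np.round(v,3).tolist() for k,v in r.items()})
E
```

```text
pics
{'time_s': 0.0, 'q': [-1.473, 0.246, 1.559, 0.0, 1.339, -0.174], 'qd': [-0.0, 0.001, -0.001, -0.001, -0.0, 0.001], 'joint_efforts': [0.001, -42.951, -32.613, -0.0, 0.005, -0.0], 'tcp_pos': [0.174, -0.626, 0.252], 'tcp_rot': [-3.141, 0.002, -1.299], 'contact_force': [0.195, 0.458, 0.708], 'moment': [0.058, -0.004, 0.049], 'gripper_width': 0.086} 0.022
side [0.347 1.025 0.482] [-1.916  0.018 -2.96 ]
jigger_centre {'location': [0.638, 0.121, 0.066], 'p': 0.88}
tamper_centre {'location': [0.574, 0.08, 0.078], 'p': 0.87}
flask_centre {'location': [0.572, 0.152, 0.072], 'p': 0.89}
flask_centre {'location': [0.621, 0.157, 0.026], 'p': 0.33}
tin_centre {'location': [0.57, 0.215, 0.064], 'p': 0.97}
salt_pot_centre {'location': [0.635, 0.189, 0.061], 'p': 0.57}
caddy {'location': [0.621, 0.157, 0.026], 'p': 0.97}
caddy {'location': [0.577, 0.078, 0.077], 'p': 0.55}
drip_tray {'location': [0.608, -0.132, 0.023], 'p': 0.93}
drip_tray {'location': [0.569, 0.218, 0.067], 'p': 0.43}
coaster {'location': [0.43, -0.015, 0.023], 'p': 0.58}
top [ 0.469 -0.009  0.956] [-3.073  0.01  -1.552]
jigger_centre {'location': [0.639, 0.128, 0.073], 'p': 0.59}
jigger_centre {'location': [0.57, 0.216, 0.066], 'p': 0.35}
tamper_centre {'location': [0.579, 0.086, 0.07], 'p': 0.72}
tamper_centre {'location': [0.631, 0.192, 0.065], 'p': 0.21}
flask_centre {'location': [0.572, 0.15, 0.069], 'p': 0.74}
tin_centre {'location': [0.57, 0.215, 0.066], 'p': 0.94}
tin_centre {'location': [0.58, 0.085, 0.072], 'p': 0.69}
salt_pot_centre {'location': [0.631, 0.19, 0.061], 'p': 0.79}
caddy {'location': [0.619, 0.151, 0.022], 'p': 0.97}
drip_tray {'location': [0.608, -0.13, 0.024], 'p': 0.58}
coaster {'location': [0.434, -0.016, 0.023], 'p': 0.63}
coaster {'location': [0.57, 0.216, 0.067], 'p': 0.59}
```

View pics/side0.png

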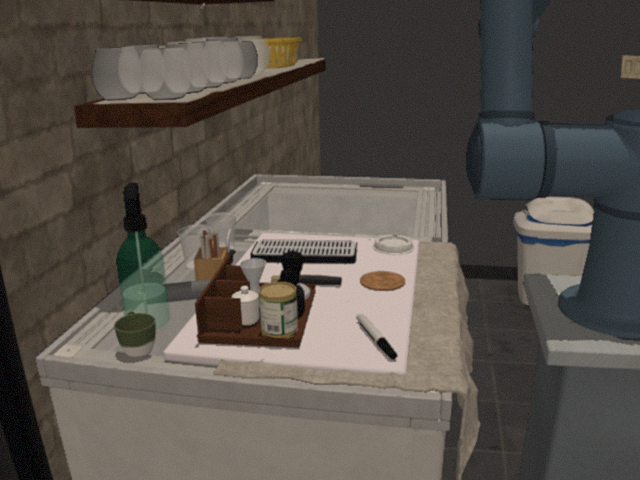

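View pics/top0.png

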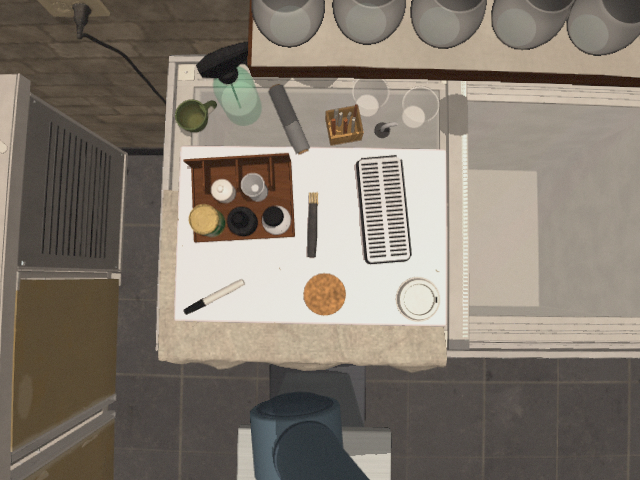

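The top view shows the jigger at (254,187) behind the gap between the flask (242,221) and the tamper (275,219). The tin (206,220) and salt pot (222,190) stay where they are. Next I measure more precisely with depth.

```bash
cat > h.py <<'E'
from rig import bot
import cv2,numpy as np
from scipy.spatial.transform import Rotation as R
def snap(c):
    d=bot.snapshot(c)
    K=np.array(d["camera_matrix"]);D=np.array(d["distortion"],float)
    h,w=d["depth"].shape
    u,v=np.meshgrid(np.arange(w),np.arange(h))
    p=cv2.undistortPoints(np.stack([u,v],-1).reshape(-1,1,2).astype(np.float32),K,D).reshape(h,w,2)
    Z=d["depth"]
    P=np.dstack([p[...,0]*Z,p[...,1]*Z,Z])
    M=R.from_euler('xyz',d["attitude"]).as_matrix()
    d["P"]=P@M.T+np.array(d["xyz"]); d["P"][Z==0]=np.nan
    return d
def circ(xy):
    from scipy.optimize import least_squares
    f=least_squares(lambda p:np.hypot(xy[:,0]-p[0],xy[:,1]-p[1])-p[2],[*xy.mean(0),.03],loss='soft_l1',f_scale=.001)
    return f.x
E
python3 - <<'E'
from h import *
d=snap("top"); P=d["P"]
for n in ["jigger_centre","tamper_centre","flask_centre","tin_centre","salt_pot_centre","caddy","drip_tray","coaster"]:
    r=bot.masks_of("top",n)
    if not r: print(n,'none'); continue
    m=r[0]["mask"]; q=P[m]; q=q[~np.isnan(q[:,0])]
    print(n,r[0]["p"],m.sum(),"z pct",np.round(np.percentile(q[:,2],[2,25,50,75,98]),3),"mean",np.round(q[:,:2].mean(0),3))
    if n in("caddy","drip_tray","coaster"):
        zz=q[:,2]; 
        (c,s,a)=cv2.minAreaRect((q[:,:2]*1000).astype(np.float32)); print("  rect",np.round(c,1),np.round(s,1),a)
    else:
        t=q[q[:,2]>np.percentile(q[:,2],98)-.012]
        (c,rad)=cv2.minEnclosingCircle((t[:,:2]*1000).astype(np.float32)); print("  topcirc",np.round(c,1),rad,"med",np.round(np.median(t[:,:2],0),4),len(t))
    ys,xs=np.where(m); print("  px",xs.min(),xs.max(),ys.min(),ys.max())
im=d["image"]; cv2.imwrite("pics/topcrop.png",cv2.resize(im[140:330,170:440,::-1],None,fx=2.9,fy=2.9,interpolation=cv2.INTER_CUBIC))
b=P[300:320,200:400,2];print("board z",np.nanmedian(b))
E
```

```text
jigger_centre 0.7 516 z pct [0.036 0.073 0.089 0.1   0.108] mean [0.638 0.125]
  topcirc [637.  124.7] 21.951099395751953 med [0.643  0.1294] 190
  px 241 266 174 200
tamper_centre 0.59 649 z pct [0.041 0.047 0.102 0.112 0.116] mean [0.575 0.08 ]
  topcirc [579.3  84.6] 18.594013214111328 med [0.5785 0.0839] 300
  px 263 290 206 233
flask_centre 0.56 705 z pct [0.045 0.073 0.075 0.091 0.108] mean [0.572 0.147]
  topcirc [573.2 150.6] 11.521573066711426 med [0.5727 0.1496] 112
  px 227 257 205 235
tin_centre 0.64 886 z pct [0.034 0.096 0.101 0.103 0.106] mean [0.568 0.212]
  topcirc [571.  216.2] 28.242704391479492 med [0.5701 0.2158] 670
  px 189 225 206 236
salt_pot_centre 0.93 441 z pct [0.034 0.076 0.079 0.081 0.093] mean [0.629 0.186]
  topcirc [630.5 190.4] 17.29157829284668 med [0.6303 0.1885] 111
  px 212 235 180 203
caddy 0.64 5124 z pct [0.03  0.032 0.034 0.046 0.095] mean [0.639 0.152]
  rect [617.1 157. ] [158.2 209.5] 4.421006679534912
  px 184 294 153 241
drip_tray 0.77 4948 z pct [0.025 0.029 0.041 0.043 0.045] mean [ 0.604 -0.132]
  rect [ 607.6 -133.9] [221.6  99.6] 5.352641582489014
  px 356 410 156 263
coaster 0.74 1424 z pct [0.026 0.029 0.03  0.031 0.033] mean [ 0.431 -0.015]
  rect [431.6 -15.3] [83.1 85.4] 1.0271613597869873
  px 303 345 273 314
board z 0.025350925266635627
```

View pics/topcrop.png

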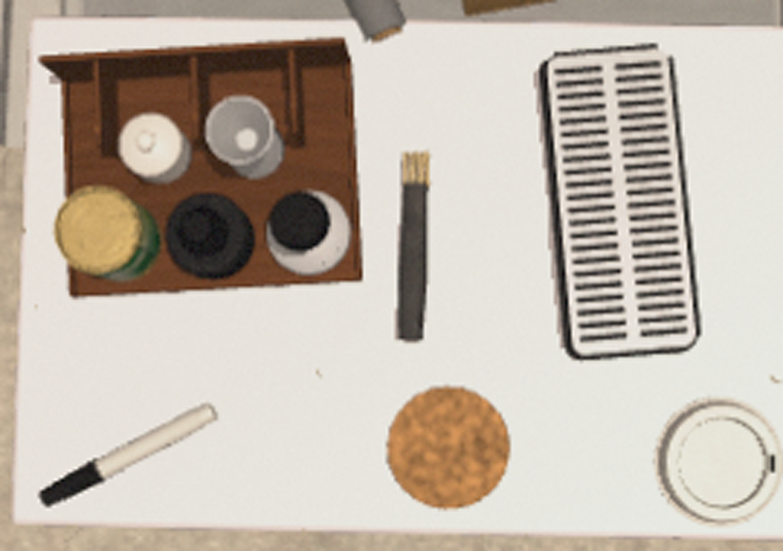

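```bash
cat >> h.py <<'E'
def plan(target,yaw_deg,n,cl,rows=10):
    """print n rows toward target (tool down, yaw) then zero rows"""
    s=bot.observe(); p=np.array(s["tcp_pos"]); r0=R.from_euler('xyz',s["tcp_rot"])
    rt=R.from_euler('xyz',[np.pi,0,np.radians(yaw_deg)])
    rv=(r0.inv()*rt).as_rotvec(); 
    D=np.array(target)-p; step=D/n
    print("now",np.round(p,4),np.round(np.degrees(s["tcp_rot"]),2),"w",round(s["gripper_width"],4),"F",np.round(s["contact_force"],1),"t",round(s["time_s"],2),"D mm",np.round(D*1000,1),"tool cm",np.round(r0.inv().apply(D)*100,2),"rot",np.round(np.degrees(rv),2))
    for i in range(n):
        ri=r0*R.from_rotvec(rv*i/n)
        print(np.round(np.degrees(rv/n),1).tolist(),np.round(ri.inv().apply(step)*100,2).tolist(),cl)
E
python3 -c "
from h import *
plan([.56,.085,.26],4,22,-1)"
```

```text
now [ 0.1745 -0.6262  0.2533] [180.     0.   -74.43] w 0.0849 F [-0.1  0.1  0.3] t 1.35 D mm [385.5 711.2   6.7] tool cm [-58.16 -56.23  -0.67] rot [ -0.     0.   -78.43]
[-0.0, 0.0, -3.6] [-2.64, -2.56, -0.03] -1
[-0.0, 0.0, -3.6] [-2.48, -2.72, -0.03] -1
[-0.0, 0.0, -3.6] [-2.31, -2.86, -0.03] -1
[-0.0, 0.0, -3.6] [-2.12, -3.0, -0.03] -1
[-0.0, 0.0, -3.6] [-1.93, -3.13, -0.03] -1
[-0.0, 0.0, -3.6] [-1.73, -3.24, -0.03] -1
[-0.0, 0.0, -3.6] [-1.53, -3.34, -0.03] -1
[-0.0, 0.0, -3.6] [-1.32, -3.43, -0.03] -1
[-0.0, 0.0, -3.6] [-1.1, -3.51, -0.03] -1
[-0.0, 0.0, -3.6] [-0.88, -3.57, -0.03] -1
[-0.0, 0.0, -3.6] [-0.66, -3.62, -0.03] -1
[-0.0, 0.0, -3.6] [-0.43, -3.65, -0.03] -1
[-0.0, 0.0, -3.6] [-0.2, -3.67, -0.03] -1
[-0.0, 0.0, -3.6] [0.02, -3.68, -0.03] -1
[-0.0, 0.0, -3.6] [0.25, -3.67, -0.03] -1
[-0.0, 0.0, -3.6] [0.48, -3.65, -0.03] -1
[-0.0, 0.0, -3.6] [0.71, -3.61, -0.03] -1
[-0.0, 0.0, -3.6] [0.93, -3.56, -0.03] -1
[-0.0, 0.0, -3.6] [1.15, -3.49, -0.03] -1
[-0.0, 0.0, -3.6] [1.36, -3.41, -0.03] -1
[-0.0, 0.0, -3.6] [1.57, -3.32, -0.03] -1
[-0.0, 0.0, -3.6] [1.78, -3.22, -0.03] -1
```

>>> servo_tool(
  motion=[0,0,-3.6,-2.6,-2.6,0,-1,0,0,-3.6,-2.5,-2.7,0,-1,0,0,-3.6,-2.3,-2.9,0,-1,0,0,-3.6,-2.1,-3.0,0,-1,0,0,-3.6,-1.9,-3.1,0,-1,0,0,-3.6,-1.7,-3.2,0,-1,0,0,-3.6,-1.5,-3.3,0,-1,0,0,-3.6,-1.3,-3.4,0,-1,0,0,-3.6,-1.1,-3.5,0,-1,0,0,-3.6,-0.9,-3.6,0,-1],
)

```text
time_s: 2.18
tcp_pos: [0.3483, -0.2949, 0.2522]
tcp_rot: [3.139, -0.003, -0.654]
contact_force: [1.7, -0.3, -0.6]
gripper_width: 0.0855
```

```bash
python3 -c "
from h import *
plan([.56,.085,.26],4,13,-1)"
```

```text
now [ 0.3483 -0.2949  0.2522] [179.86  -0.19 -37.44] w 0.0855 F [ 1.7 -0.3 -0.6] t 2.18 D mm [211.7 379.9   7.8] tool cm [ -6.29 -43.03  -0.91] rot [  0.2   -0.14 -41.44]
[0.0, -0.0, -3.2] [-0.48, -3.31, -0.07] -1
[0.0, -0.0, -3.2] [-0.3, -3.33, -0.07] -1
[0.0, -0.0, -3.2] [-0.11, -3.34, -0.07] -1
[0.0, -0.0, -3.2] [0.07, -3.34, -0.07] -1
[0.0, -0.0, -3.2] [0.26, -3.34, -0.07] -1
[0.0, -0.0, -3.2] [0.44, -3.32, -0.07] -1
[0.0, -0.0, -3.2] [0.63, -3.29, -0.06] -1
[0.0, -0.0, -3.2] [0.81, -3.25, -0.06] -1
[0.0, -0.0, -3.2] [0.99, -3.2, -0.06] -1
[0.0, -0.0, -3.2] [1.16, -3.14, -0.06] -1
[0.0, -0.0, -3.2] [1.34, -3.07, -0.06] -1
[0.0, -0.0, -3.2] [1.51, -2.99, -0.06] -1
[0.0, -0.0, -3.2] [1.67, -2.9, -0.06] -1
```

>>> servo_tool(
  motion=[0,0,-4.1,-0.5,-3.9,0,-1,0,0,-4.1,-0.3,-4.0,0,-1,0,0,-4.1,0,-4.0,-0.1,-1,0,0,-4.1,0.2,-4.0,-0.1,-1,0,0,-4.1,0.5,-4.0,-0.1,-1,0,0,-4.1,0.8,-3.9,-0.1,-1,0,0,-4.1,1.1,-3.9,-0.1,-1,0,0,-4.1,1.4,-3.8,-0.1,-1,0,0,-4.1,1.7,-3.7,-0.1,-1,0,0,-4.1,2.0,-3.4,-0.1,-1],
)

```text
time_s: 3.02
tcp_pos: [0.5414, 0.074, 0.2626]
tcp_rot: [3.131, -0.01, 0.097]
contact_force: [0.3, -0.6, -0.7]
gripper_width: 0.0856
```

```bash
python3 - <<'E'
from h import *
plan([.56,.085,.26],4,2,-1)
d=snap("wrist"); print(np.round(d["xyz"],3),np.round(d["attitude"],2))
cv2.imwrite("pics/w1.png",d["image"][:,:,::-1])
for n in ["jigger_centre","tamper_centre","flask_centre","tin_centre","salt_pot_centre","caddy"]:
    r=bot.landmark_of("wrist",n)
    if r: print(n,{k:np.round(v,4).tolist() for k,v in r[0].items()})
np.save("w1.npy",d["P"])
E
```

```text
now [0.5414 0.074  0.2626] [179.42  -0.56   5.58] w 0.0856 F [ 0.3 -0.6 -0.7] t 3.02 D mm [18.6 11.  -2.6] tool cm [ 1.95 -0.92  0.27] rot [ 0.57 -0.57  1.58]
[0.3, -0.3, 0.8] [0.98, -0.46, 0.13] -1
[0.3, -0.3, 0.8] [0.97, -0.47, 0.13] -1
[0.534 0.144 0.383] [ 2.85 -0.01  0.1 ]
jigger_centre {'location': [0.6392, 0.1242, 0.0703], 'p': 0.77}
tamper_centre {'location': [0.579, 0.0857, 0.0721], 'p': 0.85}
flask_centre {'location': [0.571, 0.1553, 0.0686], 'p': 0.65}
tin_centre {'location': [0.5691, 0.2141, 0.069], 'p': 0.9}
salt_pot_centre {'location': [0.6316, 0.1917, 0.0637], 'p': 0.64}
caddy {'location': [0.6192, 0.158, 0.023], 'p': 0.61}
```

View pics/w1.png

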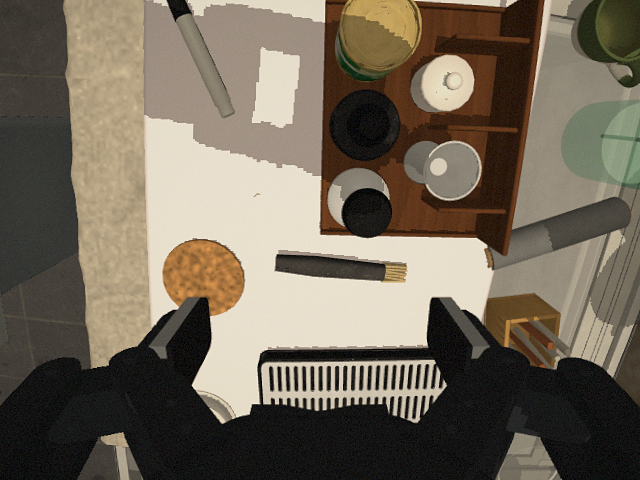

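```bash
python3 - <<'E'
from h import *
P=np.load("w1.npy"); 
def rep(n,c,rad,z0,z1):
    q=P.reshape(-1,3); q=q[~np.isnan(q[:,0])]
    k=(np.hypot(q[:,0]-c[0],q[:,1]-c[1])<rad)&(q[:,2]>z0)&(q[:,2]<z1); q=q[k]
    h=cv2.convexHull((q[:,:2]*1000).astype(np.float32)).reshape(-1,2)
    (e,r)=cv2.minEnclosingCircle(h); f=circ(h/1000)*1000
    print(n,len(q),"enc",np.round(e,1),round(r,1),"fit",np.round(f,1),"med",np.round(np.median(q,0)*1000,1))
rep("tamper top",(.579,.085),.03,.100,.130)
rep("tamper foot",(.579,.085),.036,.048,.066)
rep("flask body",(.571,.153),.033,.066,.080)
rep("flask cap",(.571,.153),.02,.09,.12)
rep("tin",(.570,.215),.035,.098,.112)
rep("jigger",(.639,.124),.03,.095,.115)
rep("salt",(.631,.191),.03,.05,.1)
for uv in [(322,20),(322,100),(322,180),(323,232),(500,236),(390,233),(505,235)]:
    print(uv,np.round(P[uv[1],uv[0]]*1000,1), np.round(P[uv[1],uv[0]+4]*1000,1))
E
```

```text
tamper top 1964 enc [579.5  84.1] 19.8 fit [578.8  84.9  19. ] med [577.7  86.8 112.2]
tamper foot 587 enc [578.9  84.8] 24.5 fit [579.6  84.   23.8] med [570.2  96.3  49.2]
flask body 2360 enc [574.3 150. ] 28.7 fit [574.1 150.   28.2] med [569.1 149.9  74. ]
flask cap 1240 enc [574.1 150.2] 15.9 fit [574.4 150.1  15.4] med [572.6 150.  102.7]
tin 4936 enc [571.9 216.1] 28.8 fit [572.  215.4  28. ] med [572.5 213.8 102.4]
jigger 1461 enc [638.7 123.6] 22.7 fit [638.5 124.   22.2] med [647.4 122.4 103.3]
salt 2871 enc [632.7 194.5] 26.6 fit [634.4 194.7  24.6] med [630.2 188.3  79.9]
(322, 20) [531.  236.6  25.1] [534.5 234.9  33.2]
(322, 100) [537.7 169.2  26.5] [541.2 169.1  32.5]
(322, 180) [544.8  97.2  32.6] [548.5  97.7  33.3]
(323, 232) [550.4  48.7  40.5] [554.3  49.1  40.5]
(500, 236) [699.   72.3  86.4] [698.7  74.3  93. ]
(390, 233) [615.   53.8  40.3] [618.7  54.4  41.1]
(505, 235) [698.5  75.6  94.6] [701.6  76.1  95.3]
```

```bash
python3 -c "
from h import *
plan([.5794,.0846,.16],4,5,-.2)"
```

```text
now [0.5405 0.0707 0.2621] [179.43  -0.5    5.23] w 0.0855 F [ 0.2 -1.2 -1. ] t 3.37 D mm [  38.9   13.9 -102.1] tool cm [ 3.91 -1.13 10.24] rot [ 0.57 -0.51  1.23]
[0.1, -0.1, 0.2] [0.78, -0.23, 2.05] -0.2
[0.1, -0.1, 0.2] [0.78, -0.23, 2.05] -0.2
[0.1, -0.1, 0.2] [0.79, -0.23, 2.05] -0.2
[0.1, -0.1, 0.2] [0.79, -0.22, 2.04] -0.2
[0.1, -0.1, 0.2] [0.79, -0.22, 2.04] -0.2
```

>>> servo_tool(
  motion=[0.1,-0.1,0.2,0.8,-0.2,2,-0.2,0.1,-0.1,0.2,0.8,-0.2,2,-0.2,0.1,-0.1,0.2,0.8,-0.2,2,-0.2,0.1,-0.1,0.2,0.8,-0.2,2,-0.2,0.1,-0.1,0.2,0.7,-0.2,2,-0.2,0,0,0.1,0,0,0,-0.2,0,0,0,0,0,0,-0.2,0,0,0,0,0,0,-0.2,0,0,0,0,0,0,-0.2,0,0,0,0,0,0,-0.2],
)

```text
time_s: 4.2
tcp_pos: [0.5809, 0.0709, 0.166]
tcp_rot: [3.138, -0.01, 0.05]
contact_force: [-0.1, 0.2, -0.6]
gripper_width: 0.0512
```

```bash
python3 -c "
from h import *
plan([.5794,.0846,.094],4,5,-.2)"
```

```text
now [0.5809 0.0709 0.166 ] [179.81  -0.58   2.85] w 0.0512 F [-0.1  0.2 -0.6] t 4.2 D mm [ -1.5  13.7 -72. ] tool cm [-0.15 -1.4   7.19] rot [ 0.19 -0.58 -1.15]
[0.0, -0.1, -0.2] [-0.03, -0.28, 1.44] -0.2
[0.0, -0.1, -0.2] [-0.03, -0.28, 1.44] -0.2
[0.0, -0.1, -0.2] [-0.02, -0.28, 1.44] -0.2
[0.0, -0.1, -0.2] [-0.02, -0.28, 1.44] -0.2
[0.0, -0.1, -0.2] [-0.01, -0.28, 1.44] -0.2
```

>>> servo_tool(
  motion=[0,-0.6,-1.2,-0.1,-1.4,0,-0.2,0,0,0,0,0,0,-0.2,0,0,0,0,0,1.5,-0.2,0,0,0,0,0,1.5,-0.2,0,0,0,0,0,0,-0.2,0,0,0,0,0,0,-0.2,0,0,0,0,0,0,-0.2,0,0,0,0,0,0,-0.2,0,0,0,0,0,0,-0.2,0,0,0,0,0,0,-0.2],
)

```text
time_s: 5.03
tcp_pos: [0.5833, 0.0871, 0.1454]
tcp_rot: [3.136, -0.015, 0.075]
contact_force: [0.4, 0.3, 0.3]
gripper_width: 0.0515
```

```bash
python3 -c "
from h import *
plan([.5794,.0846,.094],4,5,-.2)"
```

```text
now [0.5833 0.0871 0.1454] [179.68  -0.83   4.32] w 0.0515 F [0.4 0.3 0.3] t 5.03 D mm [ -3.9  -2.5 -51.4] tool cm [-0.48  0.2   5.13] rot [ 0.32 -0.84  0.31]
[0.1, -0.2, 0.1] [-0.1, 0.04, 1.03] -0.2
[0.1, -0.2, 0.1] [-0.09, 0.04, 1.03] -0.2
[0.1, -0.2, 0.1] [-0.09, 0.04, 1.03] -0.2
[0.1, -0.2, 0.1] [-0.09, 0.04, 1.03] -0.2
[0.1, -0.2, 0.1] [-0.08, 0.04, 1.03] -0.2
```

>>> servo_tool(
  motion=[0.3,-0.8,0.3,-0.5,0.2,0,-0.2,0,0,0,0,0,1.5,-0.2,0,0,0,0,0,1.5,-0.2,0,0,0,0,0,1.2,-0.2,0,0,0,0,0,0,-0.2,0,0,0,0,0,0,-0.2,0,0,0,0,0,0,-0.2,0,0,0,0,0,0,-0.2,0,0,0,0,0,0,-0.2,0,0,0,0,0,0,-0.2],
)

```text
time_s: 5.87
tcp_pos: [0.5802, 0.0836, 0.1067]
tcp_rot: [3.142, -0.005, 0.068]
contact_force: [-0.2, -0.1, -0.1]
gripper_width: 0.0513
```

```bash
python3 -c "
from h import *
plan([.5794,.0846,.094],4,2,-.2)"
```

```text
now [0.5802 0.0836 0.1067] [180.    -0.26   3.91] w 0.0513 F [-0.2 -0.1 -0.1] t 5.87 D mm [ -0.8   1.  -12.7] tool cm [-0.08 -0.11  1.27] rot [ 0.   -0.26 -0.09]
[0.0, -0.1, -0.0] [-0.04, -0.05, 0.64] -0.2
[0.0, -0.1, -0.0] [-0.04, -0.05, 0.64] -0.2
```

>>> servo_tool(
  motion=[0,0,0,0,0,1.4,-0.2,0,0,0,0,0,0,-0.2,0,0,0,0,0,0,1,0,0,0,0,0,0,1,0,0,0,0,0,0,1,0,0,0,0,0,0,1,0,0,0,0,0,0,1,0,0,0,0,0,0,1,0,0,0,0,0,0,1,0,0,0,0,0,0,1],
)

```text
time_s: 6.7
tcp_pos: [0.5811, 0.0836, 0.093]
tcp_rot: [3.141, -0.006, 0.069]
contact_force: [0.1, 0.1, 1.2]
gripper_width: 0.0368
```

```bash
python3 -c "
from h import *
plan([.5794,.0846,.2],4,4,1)"
```

```text
now [0.5811 0.0836 0.093 ] [179.97  -0.35   3.93] w 0.0368 F [0.1 0.1 1.2] t 6.7 D mm [ -1.7   1.  107. ] tool cm [ -0.09  -0.1  -10.7 ] rot [ 0.03 -0.35 -0.07]
[0.0, -0.1, -0.0] [-0.02, -0.03, -2.67] 1
[0.0, -0.1, -0.0] [-0.03, -0.03, -2.67] 1
[0.0, -0.1, -0.0] [-0.03, -0.03, -2.67] 1
[0.0, -0.1, -0.0] [-0.04, -0.03, -2.67] 1
```

>>> servo_tool(
  motion=[0,0,0,0,0,-2,1,0,0,0,0,0,-2.5,1,0,0,0,0,0,-2.5,1,0,0,0,0,0,-1.5,1,0,0,0,0.5,1,0,1,0,0,0,1,3,0,1,0,0,0,1,3,0,1,0,0,0,1,3,0,1,0,0,0,1,3,0,1,0,0,0,1,3,0,1],
)

```text
time_s: 7.53
tcp_pos: [0.6395, -0.0736, 0.164]
tcp_rot: [-3.136, 0.018, 0.078]
contact_force: [1.0, 0.2, -3.5]
gripper_width: 0.0366
```

```bash
python3 -c "
from h import *
plan([.668,-.1265,.16],4,4,1)"
```

```text
now [ 0.6395 -0.0736  0.164 ] [-179.68    1.04    4.48] w 0.0366 F [ 1.   0.2 -3.5] t 7.53 D mm [ 28.5 -52.9  -4. ] tool cm [2.43 5.5  0.32] rot [-0.32  1.04  0.48]
[-0.1, 0.3, 0.1] [0.61, 1.38, 0.08] 1
[-0.1, 0.3, 0.1] [0.61, 1.37, 0.08] 1
[-0.1, 0.3, 0.1] [0.61, 1.37, 0.09] 1
[-0.1, 0.3, 0.1] [0.62, 1.37, 0.09] 1
```

>>> servo_tool(
  motion=[0,0.5,0.2,1.2,2.7,0.1,1,-0.3,0.5,0.2,1.2,2.6,0.1,1,0,0,0,0,0,0,1,0,0,0,0,0,1.5,1,0,0,0,0,0,1.5,1,0,0,0,0,0,0.5,1,0,0,0,0,0,0,1,0,0,0,0,0,0,1,0,0,0,0,0,0,1,0,0,0,0,0,0,1],
)

```text
time_s: 8.37
tcp_pos: [0.6629, -0.1385, 0.1073]
tcp_rot: [-3.137, 0.018, 0.06]
contact_force: [-0.1, 0.2, -3.3]
gripper_width: 0.0363
```

```bash
python3 - <<'E'
from h import *
plan([.668,-.1265,.103],4,2,1)
d=snap("top"); cv2.imwrite("pics/t2.png",cv2.resize(d["image"][140:330,170:440,::-1],None,fx=2.9,fy=2.9))
E
```

```text
now [ 0.6629 -0.1385  0.1073] [-179.73    1.05    3.44] w 0.0363 F [-0.1  0.2 -3.3] t 8.37 D mm [ 5.1 12.  -4.3] tool cm [ 0.59 -1.17  0.42] rot [-0.28  1.05 -0.56]
[-0.1, 0.5, -0.3] [0.29, -0.58, 0.21] 1
[-0.1, 0.5, -0.3] [0.29, -0.58, 0.21] 1
```

View pics/t2.png

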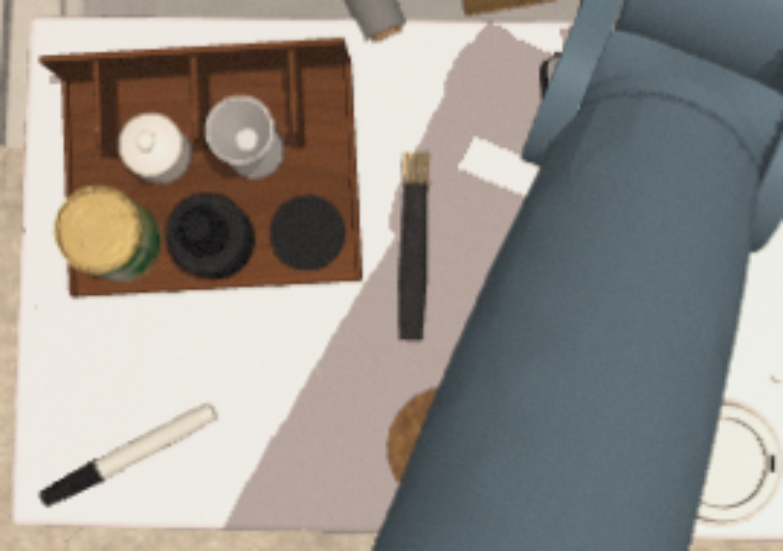

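>>> servo_tool(
  motion=[-0.3,1,-0.5,0.6,-1.2,-0.1,1,0,0,0,0,0,0,1,0,0,0,0,0,0,1,0,0,0,0,0,0,1,0,0,0,0,0,0,1,0,0,0,0,0,0,1,0,0,0,0,0,0,1,0,0,0,0,0,0,1,0,0,0,0,0,0,1,0,0,0,0,0,0,1],
)

```text
time_s: 9.25
tcp_pos: [0.6708, -0.1245, 0.1124]
tcp_rot: [3.138, -0.007, 0.071]
contact_force: [-0.1, -0.9, -3.6]
gripper_width: 0.0366
```

```bash
python3 - <<'E'
from h import *
plan([.668,-.1265,.103],4,2,1)
E
```

```text
now [ 0.6708 -0.1245  0.1124] [179.8   -0.4    4.08] w 0.0366 F [-0.1 -0.9 -3.6] t 9.25 D mm [-2.8 -2.  -9.4] tool cm [-0.3   0.17  0.94] rot [ 0.2  -0.4   0.08]
[0.1, -0.2, 0.0] [-0.15, 0.09, 0.47] 1
[0.1, -0.2, 0.0] [-0.15, 0.09, 0.47] 1
```

>>> servo_tool(
  motion=[0.2,-0.4,0,-0.2,0.1,0.4,1,0,0,0,0,0,0.4,1,0,0,0,0,0,0.3,1,0,0,0,0,0,0,1,0,0,0,0,0,0,1,0,0,0,0,0,0,1,0,0,0,0,0,0,1,0,0,0,0,0,0,1,0,0,0,0,0,0,1,0,0,0,0,0,0,1],
)

```text
time_s: 10.08
tcp_pos: [0.6697, -0.127, 0.1029]
tcp_rot: [3.14, -0.001, 0.071]
contact_force: [-0.3, -0.3, -1.1]
gripper_width: 0.0367
```

```bash
python3 - <<'E'
from h import *
plan([.668,-.1265,.103],4,2,1)
E
```

```text
now [ 0.6697 -0.127   0.1029] [ 1.7992e+02 -4.0000e-02  4.0500e+00] w 0.0367 F [-0.3 -0.3 -1.1] t 10.08 D mm [-1.7  0.5  0.1] tool cm [-0.16 -0.06 -0.01] rot [ 0.08 -0.04  0.05]
[0.0, -0.0, 0.0] [-0.08, -0.03, -0.0] 1
[0.0, -0.0, 0.0] [-0.08, -0.03, -0.0] 1
```

>>> servo_tool(
  motion=[0,0,0,0,0,0.1,-0.2,0,0,0,0,0,0,-0.2,0,0,0,0,0,0,-0.2,0,0,0,0,0,0,-0.2,0,0,0,0,0,-2,-0.2,0,0,0,0,0,-2.5,-0.2,0,0,0,0,0,-2.5,-0.2,0,0,0,-1,-2,-1,-0.2,0,0,0,-1,-3.5,0,-0.2,0,0,0,-1,-3.5,0,-0.2],
)

```text
time_s: 10.92
tcp_pos: [0.6363, -0.0436, 0.1878]
tcp_rot: [3.137, -0.009, 0.062]
contact_force: [-0.0, 0.1, -0.0]
gripper_width: 0.0514
```

```bash
python3 - <<'E'
from h import *
plan([.574,.1502,.18],4,6,-.2)
E
```

```text
now [ 0.6363 -0.0436  0.1878] [179.73  -0.52   3.54] w 0.0514 F [-0.   0.1 -0. ] t 10.92 D mm [-62.3 193.8  -7.8] tool cm [ -5.03 -19.73   0.64] rot [ 0.27 -0.51 -0.46]
[0.0, -0.1, -0.1] [-0.84, -3.29, 0.11] -0.2
[0.0, -0.1, -0.1] [-0.83, -3.29, 0.11] -0.2
[0.0, -0.1, -0.1] [-0.83, -3.29, 0.11] -0.2
[0.0, -0.1, -0.1] [-0.82, -3.29, 0.12] -0.2
[0.0, -0.1, -0.1] [-0.82, -3.29, 0.12] -0.2
[0.0, -0.1, -0.1] [-0.81, -3.29, 0.13] -0.2
```

>>> servo_tool(
  motion=[0,0,0,-0.8,-3.3,0.1,-0.2,0,0,0,-0.8,-3.3,0.1,-0.2,0,0,0,-0.8,-3.3,0.1,-0.2,0,0,0,-0.8,-3.3,0.1,-0.2,0,0,0,-0.8,-3.3,0.1,-0.2,0,0,0,-0.5,-2,0,-0.2,0,0,0,0,0,0,-0.2,0,0,0,0,0,0,-0.2,0,0,0,0,0,0,-0.2,0,0,0,0,0,0,-0.2],
)

```text
time_s: 11.75
tcp_pos: [0.5774, 0.1506, 0.187]
tcp_rot: [3.137, -0.021, 0.066]
contact_force: [-0.4, -0.2, -0.5]
gripper_width: 0.0512
```

```bash
python3 - <<'E'
from h import *
plan([.574,.1502,.18],4,1,-.2)
d=snap("wrist");cv2.imwrite("pics/w2.png",d["image"][:,:,::-1])
E
```

```text
now [0.5774 0.1506 0.187 ] [179.72  -1.21   3.81] w 0.0512 F [-0.4 -0.2 -0.5] t 11.75 D mm [-3.4 -0.4 -7. ] tool cm [-0.35  0.02  0.7 ] rot [ 0.28 -1.21 -0.2 ]
[0.3, -1.2, -0.2] [-0.35, 0.02, 0.7] -0.2
```

View pics/w2.png

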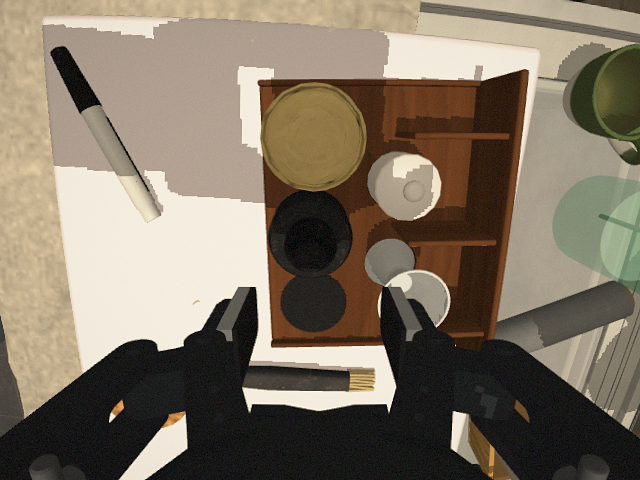

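```bash
python3 - <<'E'
from h import *
d=snap("wrist");P=d["P"];im=d["image"].astype(int)
m=np.zeros(im.shape[:2],np.uint8); m[(im.sum(2)<130)]=255
m[:270]=0;m[335:]=0;m[:,:278]=0;m[:,350:]=0
print(m.sum()/255)
q=P[m>0]; q=q[~np.isnan(q[:,0])]; q=q[(q[:,2]<.045)]
h=cv2.convexHull((q[:,:2]*1000).astype(np.float32)).reshape(-1,2)
print("disc",cv2.minEnclosingCircle(h),circ(h/1000),np.median(q,0))
q=P.reshape(-1,3);q=q[~np.isnan(q[:,0])]
for n,z0,z1,rr in [("body",.067,.079,.033),("cap",.092,.12,.022)]:
    k=q[(np.hypot(q[:,0]-.574,q[:,1]-.15)<rr)&(q[:,2]>z0)&(q[:,2]<z1)]
    h=cv2.convexHull((k[:,:2]*1000).astype(np.float32)).reshape(-1,2)
    print(n,cv2.minEnclosingCircle(h),circ(h/1000)*1000)
E
```

```text
3206.0
disc ((581.7840576171875, 86.9075698852539), 28.56138038635254) [0.58068306 0.08574708 0.02681657] [0.58081937 0.0856996  0.03401278]
body ((574.2322998046875, 150.12644958496094), 28.628742218017578) [574.04960362 150.30275304  28.32904952]
cap ((574.21875, 150.06736755371094), 13.866265296936035) [574.20186666 150.16470134  13.58738114]
```

>>> servo_tool(
  motion=[0.3,-1,-0.2,-0.3,0,1.5,-0.2,0,0,0,0,0,2,-0.2,0,0,0,0,0,2,-0.2,0,0,0,0,0,1.5,-0.2,0,0,0,0,0,0,-0.2,0,0,0,0,0,0,-0.2,0,0,0,0,0,0,-0.2,0,0,0,0,0,0,-0.2,0,0,0,0,0,0,-0.2,0,0,0,0,0,0,-0.2],
)

```text
time_s: 12.68
tcp_pos: [0.5769, 0.144, 0.1122]
tcp_rot: [-3.14, -0.001, 0.061]
contact_force: [0.2, -0.2, -0.3]
gripper_width: 0.0515
```

```bash
python3 - <<'E'
from h import *
plan([.5742,.1502,.098],4,1,-.2)
E
```

```text
now [0.5769 0.144  0.1122] [-1.7992e+02 -5.0000e-02  3.5000e+00] w 0.0515 F [ 0.2 -0.2 -0.3] t 12.68 D mm [ -2.7   6.2 -14.2] tool cm [-0.24 -0.63  1.42] rot [-0.08 -0.05 -0.5 ]
[-0.1, -0.0, -0.5] [-0.24, -0.63, 1.42] -0.2
```

>>> servo_tool(
  motion=[0,0,-0.5,-0.3,-0.7,0,-0.2,0,0,0,0,0,0.8,-0.2,0,0,0,0,0,0.6,-0.2,0,0,0,0,0,0,-0.2,0,0,0,0,0,0,-0.2,0,0,0,0,0,0,-0.2,0,0,0,0,0,0,-0.2,0,0,0,0,0,0,-0.2,0,0,0,0,0,0,-0.2,0,0,0,0,0,0,-0.2],
)

```text
time_s: 13.52
tcp_pos: [0.5743, 0.1522, 0.0988]
tcp_rot: [-3.14, -0.004, 0.072]
contact_force: [-0.1, -0.1, -0.3]
gripper_width: 0.0514
```

```bash
python3 - <<'E'
from h import *
plan([.5742,.1502,.098],4,1,-.2)
E
```

```text
now [0.5743 0.1522 0.0988] [-179.92   -0.26    4.1 ] w 0.0514 F [-0.1 -0.1 -0.3] t 13.52 D mm [-0.1 -2.  -0.8] tool cm [-0.02  0.2   0.08] rot [-0.08 -0.26  0.1 ]
[-0.1, -0.3, 0.1] [-0.02, 0.2, 0.08] -0.2
```

Good; close and lift.

>>> servo_tool(
  motion=[0,0,0,0,0.2,0.1,-0.2,0,0,0,0,0,0,1,0,0,0,0,0,0,1,0,0,0,0,0,0,1,0,0,0,0,0,0,1,0,0,0,0,0,0,1,0,0,0,0,0,0,1,0,0,0,0,0,0,1,0,0,0,0,0,0,1,0,0,0,0,0,0,1],
)

```text
time_s: 14.35
tcp_pos: [0.5747, 0.1499, 0.0985]
tcp_rot: [-3.14, -0.005, 0.071]
contact_force: [-0.6, -0.5, 0.6]
gripper_width: 0.0303
```

```bash
python3 - <<'E'
from h import *
plan([.5742,.1502,.21],4,4,1)
E
```

```text
now [0.5747 0.1499 0.0985] [-179.91   -0.28    4.09] w 0.0303 F [-0.6 -0.5  0.6] t 14.35 D mm [ -0.5   0.3 111.5] tool cm [ 1.000e-02 -5.000e-02 -1.115e+01] rot [-0.09 -0.28  0.09]
[-0.0, -0.1, 0.0] [0.0, -0.01, -2.79] 1
[-0.0, -0.1, 0.0] [-0.0, -0.01, -2.79] 1
[-0.0, -0.1, 0.0] [-0.0, -0.01, -2.79] 1
[-0.0, -0.1, 0.0] [-0.01, -0.01, -2.79] 1
```

>>> servo_tool(
  motion=[0,0,0,0,0,-2,1,0,0,0,0,0,-2.5,1,0,0,0,0,0,-2.5,1,0,0,0,0,0,-1.2,1,0,0,0,-0.2,1,0,1,0,0,0,-0.5,3,0,1,0,0,0,-0.6,3.5,0,1,0,0,0,-0.6,3.5,0,1,0,0,0,-0.6,3.5,0,1,0,0,0,-0.6,3.5,0,1],
)

```text
time_s: 15.18
tcp_pos: [0.5505, -0.0351, 0.1737]
tcp_rot: [-3.138, 0.008, 0.083]
contact_force: [1.3, -0.4, -1.9]
gripper_width: 0.0302
```

```bash
python3 - <<'E'
from h import *
plan([.548,-.1375,.16],4,4,1)
E
```

```text
now [ 0.5505 -0.0351  0.1737] [-179.81    0.46    4.78] w 0.0302 F [ 1.3 -0.4 -1.9] t 15.18 D mm [  -2.5 -102.4  -13.7] tool cm [-1.09 10.19  1.34] rot [-0.18  0.46  0.78]
[-0.0, 0.1, 0.2] [-0.27, 2.55, 0.34] 1
[-0.0, 0.1, 0.2] [-0.26, 2.55, 0.34] 1
[-0.0, 0.1, 0.2] [-0.26, 2.55, 0.34] 1
[-0.0, 0.1, 0.2] [-0.25, 2.55, 0.34] 1
```

>>> servo_tool(
  motion=[0,0,0.2,-0.3,3.3,0,1,0,0,0.2,-0.3,3,0,1,0,0,0.2,-0.3,2.4,0.5,1,0,0,0,0,0.5,1.5,1,0,0,0,0,0,1.5,1,0,0,0,0,0,1.5,1,0,0,0,0,0,0,1,0,0,0,0,0,0,1,0,0,0,0,0,0,1,0,0,0,0,0,0,1],
)

```text
time_s: 16.02
tcp_pos: [0.537, -0.1436, 0.1097]
tcp_rot: [-3.135, 0.023, 0.059]
contact_force: [-0.1, 0.6, -1.9]
gripper_width: 0.0298
```

```bash
python3 - <<'E'
from h import *
plan([.548,-.1375,.1085],4,2,1)
E
```

```text
now [ 0.537  -0.1436  0.1097] [-179.61    1.32    3.36] w 0.0298 F [-0.1  0.6 -1.9] t 16.02 D mm [11.   6.1 -1.2] tool cm [ 1.13 -0.54  0.1 ] rot [-0.4   1.32 -0.65]
[-0.2, 0.7, -0.3] [0.57, -0.27, 0.05] 1
[-0.2, 0.7, -0.3] [0.57, -0.27, 0.05] 1
```

>>> servo_tool(
  motion=[-0.4,1.3,-0.6,0.9,-0.5,-0.5,1,0,0,0,0,0,0,1,0,0,0,0,0,0,1,0,0,0,0,0,0,1,0,0,0,0,0,0,1,0,0,0,0,0,0,1,0,0,0,0,0,0.5,1,0,0,0,0,0,0.3,1,0,0,0,0,0,0,1,0,0,0,0,0,0,1],
)

```text
time_s: 16.85
tcp_pos: [0.549, -0.1371, 0.1099]
tcp_rot: [3.138, -0.008, 0.073]
contact_force: [-0.3, 0.0, -1.4]
gripper_width: 0.0299
```

```bash
python3 - <<'E'
from h import *
plan([.548,-.1375,.1085],4,2,1)
E
```

```text
now [ 0.549  -0.1371  0.1099] [179.77  -0.45   4.17] w 0.0299 F [-0.3  0.  -1.4] t 16.85 D mm [-1.  -0.4 -1.4] tool cm [-0.11  0.03  0.14] rot [ 0.23 -0.45  0.17]
[0.1, -0.2, 0.1] [-0.05, 0.02, 0.07] 1
[0.1, -0.2, 0.1] [-0.05, 0.02, 0.07] 1
```

>>> servo_tool(
  motion=[0.2,-0.4,0,0,0,0.2,1,0,0,0,0,0,0,1,0,0,0,0,0,0,1,0,0,0,0,0,0,-0.2,0,0,0,0,0,0,-0.2,0,0,0,0,0,0,-0.2,0,0,0,0,0,0,-0.2,0,0,0,0,0,-2,-0.2,0,0,0,0,0,-2.5,-0.2,0,0,0,0,0,-2.5,-0.2],
)

```text
time_s: 17.68
tcp_pos: [0.5458, -0.136, 0.174]
tcp_rot: [-3.136, 0.011, 0.072]
contact_force: [1.3, -0.3, 0.3]
gripper_width: 0.051
```

```bash
python3 - <<'E'
from h import *
plan([.6385,.124,.19],4,7,-.45)
d=snap("side");cv2.imwrite("pics/s3.png",d["image"][:,:,::-1])
E
```

```text
now [ 0.5458 -0.136   0.174 ] [-179.66    0.63    4.14] w 0.051 F [ 1.3 -0.3  0.3] t 17.68 D mm [ 92.7 260.   16. ] tool cm [ 11.1  -25.28  -1.58] rot [-0.34  0.63  0.14]
[-0.0, 0.1, 0.0] [1.59, -3.61, -0.23] -0.45
[-0.0, 0.1, 0.0] [1.59, -3.61, -0.23] -0.45
[-0.0, 0.1, 0.0] [1.58, -3.61, -0.23] -0.45
[-0.0, 0.1, 0.0] [1.58, -3.61, -0.23] -0.45
[-0.0, 0.1, 0.0] [1.58, -3.61, -0.23] -0.45
[-0.0, 0.1, 0.0] [1.58, -3.61, -0.23] -0.45
[-0.0, 0.1, 0.0] [1.58, -3.61, -0.23] -0.45
```

View pics/s3.png

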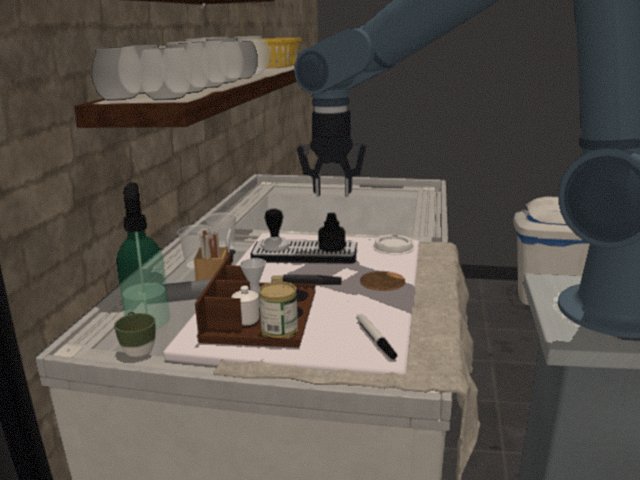

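The tamper (273,230) and flask (332,233) both stand upright on the tray. Now the jigger.

>>> servo_tool(
  motion=[0,0,0,1,-2.5,-0.5,-0.45,0,0,0,1.6,-3.7,-0.4,-0.45,0,0,0,1.6,-3.7,-0.2,-0.45,0,0,0,1.6,-3.7,-0.2,-0.45,0,0,0,1.6,-3.7,-0.2,-0.45,0,0,0,1.6,-3.7,0,-0.45,0,0,0,1.3,-2.8,0,-0.45,0,0,0,0,0,0,-0.45,0,0,0,0,0,0,-0.45,0,0,0,0,0,0,-0.45],
)

```text
time_s: 18.57
tcp_pos: [0.6422, 0.1167, 0.202]
tcp_rot: [3.138, -0.013, 0.069]
contact_force: [-0.7, -0.0, 0.6]
gripper_width: 0.0618
```

```bash
python3 - <<'E'
from h import *
plan([.6385,.124,.16],4,1,-.45)
E
```

```text
now [0.6422 0.1167 0.202 ] [179.79  -0.72   3.93] w 0.0618 F [-0.7 -0.   0.6] t 18.57 D mm [ -3.7   7.3 -42. ] tool cm [-0.37 -0.77  4.19] rot [ 0.21 -0.72 -0.07]
[0.2, -0.7, -0.1] [-0.37, -0.77, 4.19] -0.45
```

>>> servo_tool(
  motion=[0.2,-0.7,0,-0.4,-0.8,1,-0.45,0,0,0,0,0,1.5,-0.45,0,0,0,0,0,1.5,-0.45,0,0,0,0,0,0.5,-0.45,0,0,0,0,0,0,-0.45,0,0,0,0,0,0,-0.45,0,0,0,0,0,0,-0.45,0,0,0,0,0,0,-0.45,0,0,0,0,0,0,-0.45,0,0,0,0,0,0,-0.45],
)

```text
time_s: 19.4
tcp_pos: [0.636, 0.1192, 0.1551]
tcp_rot: [-3.141, 0.002, 0.059]
contact_force: [-0.2, -0.6, 0.5]
gripper_width: 0.0618
```

```bash
python3 - <<'E'
from h import *
plan([.6385,.124,.079],4,1,-.45)
d=snap("wrist");P=d["P"];cv2.imwrite("pics/w4.png",d["image"][:,:,::-1])
q=P.reshape(-1,3);q=q[~np.isnan(q[:,0])]
k=q[(np.hypot(q[:,0]-.6385,q[:,1]-.124)<.03)&(q[:,2]>.095)&(q[:,2]<.115)]
h=cv2.convexHull((k[:,:2]*1000).astype(np.float32)).reshape(-1,2)
print(len(k),cv2.minEnclosingCircle(h),circ(h/1000)*1000)
E
```

```text
now [0.636  0.1192 0.1551] [-1.7998e+02  9.0000e-02  3.3600e+00] w 0.0618 F [-0.2 -0.6  0.5] t 19.4 D mm [  2.5   4.8 -76.1] tool cm [ 0.29 -0.47  7.61] rot [-0.02  0.09 -0.64]
[-0.0, 0.1, -0.6] [0.29, -0.47, 7.61] -0.45
3401 ((638.18505859375, 123.76850891113281), 22.572080612182617) [638.3596181  123.79087536  22.22901019]
```

View pics/w4.png

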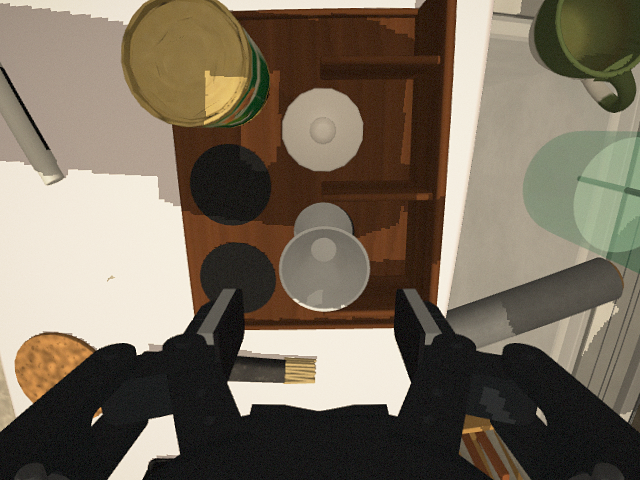

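>>> servo_tool(
  motion=[0,0,-0.6,0.2,-0.5,0.5,-0.45,0,0,0,0,0,1.5,-0.45,0,0,0,0,0,1.5,-0.45,0,0,0,0,0,1,-0.45,0,0,0,0,0,0,-0.45,0,0,0,0,0,0,-0.45,0,0,0,0,0,0,-0.45,0,0,0,0,0,0,-0.45,0,0,0,0,0,0,-0.45,0,0,0,0,0,0,-0.45],
)

```text
time_s: 20.28
tcp_pos: [0.6411, 0.1267, 0.1121]
tcp_rot: [-3.141, -0.007, 0.073]
contact_force: [-0.5, 0.4, 0.2]
gripper_width: 0.062
```

```bash
python3 - <<'E'
from h import *
plan([.6383,.1238,.079],4,1,-.45)
E
```

```text
now [0.6411 0.1267 0.1121] [-179.97   -0.38    4.18] w 0.062 F [-0.5  0.4  0.2] t 20.28 D mm [ -2.8  -2.9 -33.1] tool cm [-0.32  0.27  3.3 ] rot [-0.03 -0.38  0.18]
[-0.0, -0.4, 0.2] [-0.32, 0.27, 3.3] -0.45
```

>>> servo_tool(
  motion=[0,-0.4,0.2,-0.3,0.3,0,-0.45,0,0,0,0,0,1.5,-0.45,0,0,0,0,0,1.5,-0.45,0,0,0,0,0,0.5,-0.45,0,0,0,0,0,0,-0.45,0,0,0,0,0,0,-0.45,0,0,0,0,0,0,-0.45,0,0,0,0,0,0,-0.45,0,0,0,0,0,0,-0.45,0,0,0,0,0,0,-0.45],
)

```text
time_s: 21.12
tcp_pos: [0.6379, 0.1229, 0.0733]
tcp_rot: [-3.141, 0.001, 0.069]
contact_force: [-0.5, 0.4, -0.4]
gripper_width: 0.0619
```

```bash
python3 - <<'E'
from h import *
plan([.6383,.1238,.079],4,1,-.45)
E
```

```text
now [0.6379 0.1229 0.0733] [-1.7997e+02  7.0000e-02  3.9400e+00] w 0.0619 F [-0.5  0.4 -0.4] t 21.12 D mm [0.4 0.9 5.7] tool cm [ 0.04 -0.09 -0.57] rot [-0.03  0.07 -0.06]
[-0.0, 0.1, -0.1] [0.04, -0.09, -0.57] -0.45
```

>>> servo_tool(
  motion=[0,0,0,0,0,0,1,0,0,0,0,0,0,1,0,0,0,0,0,0,1,0,0,0,0,0,0,1,0,0,0,0,0,0,1,0,0,0,0,0,0,1,0,0,0,0,0,0,1,0,0,0,0,0,0,1,0,0,0,0,0,0,1,0,0,0,0,0,0,1],
)

```text
time_s: 21.95
tcp_pos: [0.6385, 0.123, 0.0745]
tcp_rot: [-3.141, -0.0, 0.069]
contact_force: [-0.5, -0.3, 0.1]
gripper_width: 0.0417
```

```bash
python3 - <<'E'
from h import *
plan([.6383,.1238,.19],4,4,1)
E
```

```text
now [0.6385 0.123  0.0745] [-1.7999e+02 -2.0000e-02  3.9500e+00] w 0.0417 F [-0.5 -0.3  0.1] t 21.95 D mm [ -0.2   0.8 115.5] tool cm [-1.000e-02 -9.000e-02 -1.155e+01] rot [-0.01 -0.02 -0.05]
[-0.0, -0.0, -0.0] [-0.0, -0.02, -2.89] 1
[-0.0, -0.0, -0.0] [-0.0, -0.02, -2.89] 1
[-0.0, -0.0, -0.0] [-0.0, -0.02, -2.89] 1
[-0.0, -0.0, -0.0] [-0.0, -0.02, -2.89] 1
```

>>> servo_tool(
  motion=[0,0,0,0,0,-2,1,0,0,0,0,0,-2.5,1,0,0,0,0,0,-2.5,1,0,0,0,0,0,-2.5,1,0,0,0,-0.5,0.5,-1,1,0,0,0,-2,1,0,1,0,0,0,-2.5,1.5,0,1,0,0,0,-2.5,1.5,0,1,0,0,0,-2.5,1.5,0,1,0,0,0,-2.5,1.5,0,1],
)

```text
time_s: 22.78
tcp_pos: [0.5143, 0.0375, 0.1801]
tcp_rot: [-3.141, 0.003, 0.074]
contact_force: [-0.1, -0.7, -0.2]
gripper_width: 0.0412
```

```bash
python3 - <<'E'
from h import *
plan([.432,-.0155,.15],4,4,1)
E
```

```text
now [0.5143 0.0375 0.1801] [-179.98    0.18    4.22] w 0.0412 F [-0.1 -0.7 -0.2] t 22.78 D mm [-82.3 -53.  -30.1] tool cm [-8.59  4.68  3.04] rot [-0.02  0.18  0.22]
[-0.0, 0.0, 0.1] [-2.15, 1.17, 0.76] 1
[-0.0, 0.0, 0.1] [-2.15, 1.17, 0.76] 1
[-0.0, 0.0, 0.1] [-2.15, 1.17, 0.76] 1
[-0.0, 0.0, 0.1] [-2.15, 1.18, 0.76] 1
```

>>> servo_tool(
  motion=[0,0,0,-2.5,1.4,0.8,1,0,0,0,-2.5,1.4,0.8,1,0,0,0,-2,1.1,0.8,1,0,0,0,-0.8,0.4,0.4,1,0,0,0,0,0,0,1,0,0,0,0,0,0,1,0,0,0,0,0,0,1,0,0,0,0,0,0,1,0,0,0,0,0,0,1,0,0,0,0,0,0,1],
)

```text
time_s: 23.62
tcp_pos: [0.4297, -0.0145, 0.1472]
tcp_rot: [-3.141, 0.008, 0.071]
contact_force: [0.7, -0.2, -1.1]
gripper_width: 0.0416
```

```bash
python3 - <<'E'
from h import *
plan([.432,-.0155,.10],4,2,1)
d=snap("wrist");cv2.imwrite("pics/w5.png",d["image"][:,:,::-1])
d=snap("side");cv2.imwrite("pics/s5.png",cv2.resize(d["image"][180:400,200:480,::-1],None,fx=2.7,fy=2.7))
P=d["P"]; r=bot.masks_of("side","coaster"); print([ (x["p"],x["mask"].sum()) for x in r])
q=P[r[0]["mask"]]; q=q[~np.isnan(q[:,0])]; print(np.percentile(q,[3,97],axis=0), cv2.minEnclosingCircle((q[:,:2]*1000).astype(np.float32)))
E
```

```text
now [ 0.4297 -0.0145  0.1472] [-179.95    0.44    4.06] w 0.0416 F [ 0.7 -0.2 -1.1] t 23.62 D mm [  2.3  -1.  -47.2] tool cm [0.26 0.12 4.72] rot [-0.05  0.44  0.06]
[-0.0, 0.2, 0.0] [0.13, 0.06, 2.36] 1
[-0.0, 0.2, 0.0] [0.12, 0.06, 2.36] 1
[(0.78, np.int64(747))]
[[ 0.39577823 -0.05055957  0.02546572]
 [ 0.46793271  0.02735848  0.03173342]] ((429.2518005371094, -17.987028121948242), 51.01154708862305)
```

View pics/w5.png

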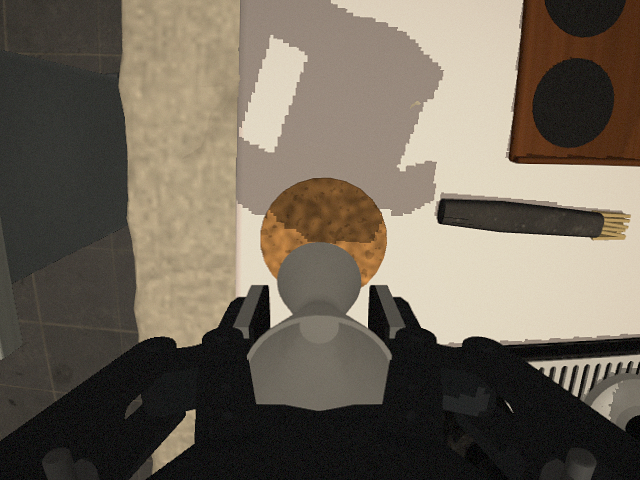

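View pics/s5.png

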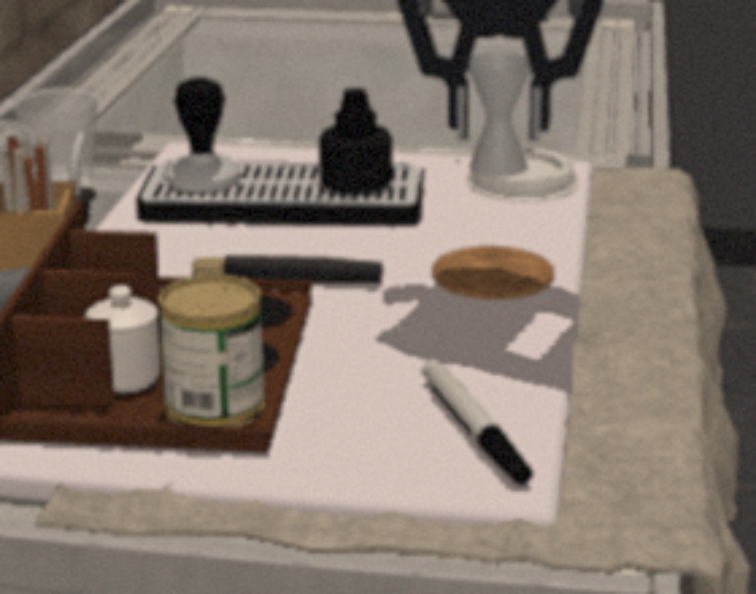

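```bash
python3 - <<'E'
from h import *
d=snap("wrist");P=d["P"]
r=bot.masks_of("wrist","coaster"); print(r[0]["p"])
m=r[0]["mask"].astype(np.uint8)
c=max(cv2.findContours(m,cv2.RETR_EXTERNAL,cv2.CHAIN_APPROX_NONE)[0],key=len).reshape(-1,2)
ys=c[c[:,1]<240]  # outer arc
me=cv2.erode(m,np.ones((3,3)));
q=P[ys[:,1],ys[:,0]]; ok=np.abs(q[:,2]-.03)<.006
print(len(q),ok.sum(),circ(q[ok][:,:2]))
print(np.median(P[m>0],0))
E
```

```text
0.91
177 176 [ 0.43175889 -0.01597693  0.0424248 ]
[nan nan nan]
```

>>> servo_tool(
  motion=[0,0.4,0,0.2,0.2,1,1,0,0,0,0,0,1.5,1,0,0,0,0,0,1.5,1,0,0,0,0,0,1.5,1,0,0,0,0,0,0.5,1,0,0,0,0,0,0,1,0,0,0,0,0,0,1,0,0,0,0,0,0,1,0,0,0,0,0,0,1,0,0,0,0,0,0,1],
)

```text
time_s: 24.7
tcp_pos: [0.4347, -0.0171, 0.0886]
tcp_rot: [3.14, -0.006, 0.071]
contact_force: [0.7, 0.6, -0.6]
gripper_width: 0.0417
```

```bash
python3 - <<'E'
from h import *
plan([.4318,-.0165,.0715],4,2,1)
E
```

```text
now [ 0.4347 -0.0171  0.0886] [179.89  -0.36   4.09] w 0.0417 F [ 0.7  0.6 -0.6] t 24.7 D mm [ -2.9   0.6 -17.1] tool cm [-0.29 -0.08  1.71] rot [ 0.11 -0.36  0.09]
[0.1, -0.2, 0.0] [-0.15, -0.04, 0.86] 1
[0.1, -0.2, 0.0] [-0.14, -0.04, 0.86] 1
```

>>> servo_tool(
  motion=[0.1,-0.3,0,-0.3,-0.1,0,1,0,0,0,0,0,0.8,1,0,0,0,0,0,0.6,1,0,0,0,0,0,0,1,0,0,0,0,0,0,1,0,0,0,0,0,0,1,0,0,0,0,0,0,1,0,0,0,0,0,0,1,0,0,0,0,0,0,1,0,0,0,0,0,0,1],
)

```text
time_s: 25.53
tcp_pos: [0.4323, -0.0165, 0.0745]
tcp_rot: [3.141, -0.003, 0.071]
contact_force: [-0.1, 0.4, -0.9]
gripper_width: 0.0413
```

```bash
python3 - <<'E'
from h import *
plan([.4318,-.0165,.0715],4,2,1)
E
```

```text
now [ 0.4323 -0.0165  0.0745] [179.94  -0.19   4.09] w 0.0413 F [-0.1  0.4 -0.9] t 25.53 D mm [-0.5  0.  -3. ] tool cm [-0.05 -0.    0.3 ] rot [ 0.06 -0.19  0.09]
[0.0, -0.1, 0.0] [-0.03, -0.0, 0.15] 1
[0.0, -0.1, 0.0] [-0.03, -0.0, 0.15] 1
```

>>> servo_tool(
  motion=[0,-0.2,0,-0.1,0,0.3,1,0,0,0,0,0,0,1,0,0,0,0,0,0.1,1,0,0,0,0,0,0,1,0,0,0,0,0,0,1,0,0,0,0,0,0,1,0,0,0,0,0,0,1,0,0,0,0,0,0,1,0,0,0,0,0,0,1,0,0,0,0,0,0,1],
)

```text
time_s: 26.37
tcp_pos: [0.4324, -0.0167, 0.0715]
tcp_rot: [3.14, -0.001, 0.071]
contact_force: [0.5, -0.9, 0.9]
gripper_width: 0.0415
```

```bash
python3 - <<'E'
from h import *
plan([.4318,-.0165,.0715],4,2,1)
d=snap("side");cv2.imwrite("pics/s6.png",cv2.resize(d["image"][180:330,300:480,::-1],None,fx=4,fy=4))
E
```

```text
now [ 0.4324 -0.0167  0.0715] [ 1.7992e+02 -7.0000e-02  4.0900e+00] w 0.0415 F [ 0.5 -0.9  0.9] t 26.37 D mm [-0.6  0.2  0. ] tool cm [-0.05 -0.03 -0.  ] rot [ 0.08 -0.07  0.09]
[0.0, -0.0, 0.0] [-0.03, -0.01, -0.0] 1
[0.0, -0.0, 0.0] [-0.03, -0.01, -0.0] 1
```

View pics/s6.png

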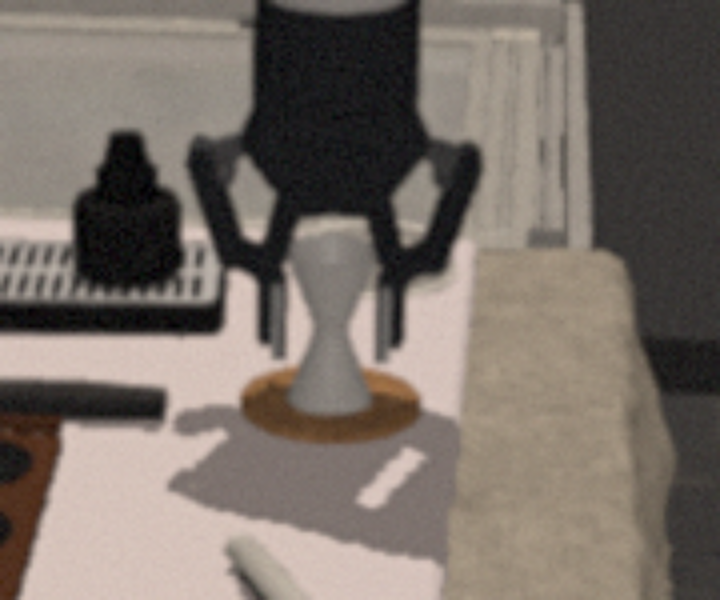

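The jigger stands on the coaster at (330,410) in this picture. Release and lift.

>>> servo_tool(
  motion=[0,0,0,0,0,0,-0.5,0,0,0,0,0,0,-0.5,0,0,0,0,0,0,-0.5,0,0,0,0,0,0,-0.5,0,0,0,0,0,-1,-0.5,0,0,0,0,0,-2.5,-0.5,0,0,0,0,0,-3,-0.5,0,0,0,0,0,-3,-0.5,0,0,0,0,0,-2.5,-0.5,0,0,0,0,0,0,-0.2],
)

```text
time_s: 27.25
tcp_pos: [0.4307, -0.0162, 0.1982]
tcp_rot: [-3.141, 0.003, 0.071]
contact_force: [1.6, 0.3, 0.9]
gripper_width: 0.0537
```

```bash
python3 - <<'E'
from h import *
plan([.549,-.137,.17],4,5,-.2)
d=snap("wrist");P=d["P"];cv2.imwrite("pics/w7.png",d["image"][:,:,::-1])
q=P.reshape(-1,3);q=q[~np.isnan(q[:,0])]
for n,c,rr,z0,z1 in [("jigger",(.432,-.016),.03,.094,.112)]:
    k=q[(np.hypot(q[:,0]-c[0],q[:,1]-c[1])<rr)&(q[:,2]>z0)&(q[:,2]<z1)]
    if len(k): h=cv2.convexHull((k[:,:2]*1000).astype(np.float32)).reshape(-1,2); print(n,cv2.minEnclosingCircle(h),circ(h/1000)*1000,np.median(k[:,2]))
E
```

```text
now [ 0.4307 -0.0162  0.1982] [-1.7999e+02  1.7000e-01  4.0900e+00] w 0.0537 F [1.6 0.3 0.9] t 27.25 D mm [ 118.3 -120.8  -28.2] tool cm [10.95 12.89  2.79] rot [-0.01  0.17  0.09]
[-0.0, 0.0, 0.0] [2.19, 2.58, 0.56] -0.2
[-0.0, 0.0, 0.0] [2.19, 2.58, 0.56] -0.2
[-0.0, 0.0, 0.0] [2.19, 2.58, 0.56] -0.2
[-0.0, 0.0, 0.0] [2.19, 2.58, 0.56] -0.2
[-0.0, 0.0, 0.0] [2.19, 2.58, 0.56] -0.2
jigger ((432.33013916015625, -16.1728572845459), 22.441165924072266) [432.37684985 -16.14932955  22.22483069] 0.10115952181011292
```

View pics/w7.png

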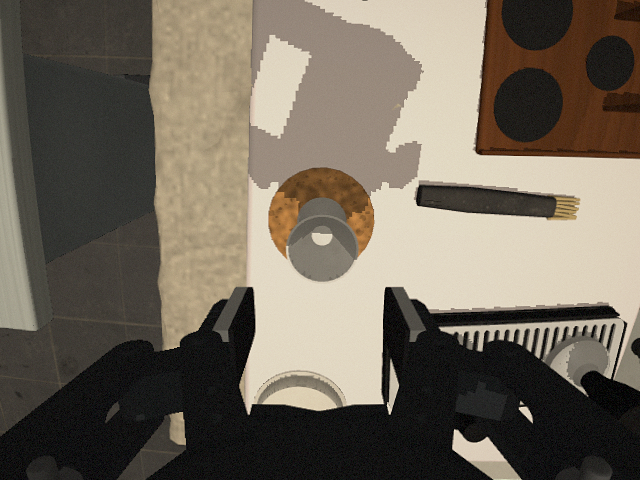

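Jigger is within 1 mm of the coaster centre. Fetch the flask.

>>> servo_tool(
  motion=[0,0,0,1.5,1.8,0,-0.2,0,0,0,2.3,2.6,0.2,-0.2,0,0,0,2.3,2.6,0.4,-0.2,0,0,0,2.3,2.6,0.5,-0.2,0,0,0,1.8,2.1,0.5,-0.2,0,0,0,0.2,0.3,0,-0.2,0,0,0,0,0,0,-0.2,0,0,0,0,0,0,-0.2,0,0,0,0,0,0,-0.2,0,0,0,0,0,0,-0.2],
)

```text
time_s: 28.13
tcp_pos: [0.5402, -0.1288, 0.1708]
tcp_rot: [-3.133, 0.017, 0.074]
contact_force: [-0.0, -0.2, -0.0]
gripper_width: 0.0513
```

```bash
python3 - <<'E'
from h import *
plan([.549,-.137,.1085],4,1,-.2)
d=snap("top");P=d["P"];cv2.imwrite("pics/t8.png",d["image"][:,:,::-1])
q=P.reshape(-1,3);q=q[~np.isnan(q[:,0])]
d=snap("wrist");cv2.imwrite("pics/w8.png",d["image"][:,:,::-1])
E
```

```text
now [ 0.5402 -0.1288  0.1708] [-179.53    0.95    4.26] w 0.0513 F [-0.  -0.2 -0. ] t 28.13 D mm [  8.8  -8.2 -62.3] tool cm [0.92 0.93 6.21] rot [-0.47  0.95  0.25]
[-0.5, 1.0, 0.3] [0.92, 0.93, 6.21] -0.2
```

View pics/w8.png

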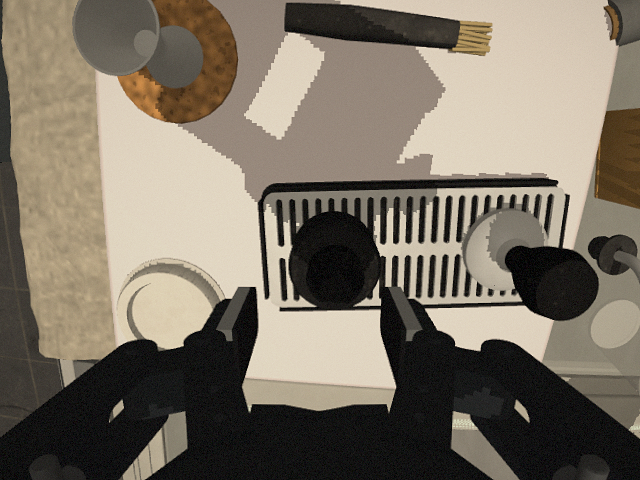

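```bash
python3 - <<'E'
from h import *
d=snap("wrist");P=d["P"]
q=P.reshape(-1,3);q=q[~np.isnan(q[:,0])]
for n,c,rr,z0,z1 in [("body",(.549,-.137),.034,.077,.09),("cap",(.549,-.137),.022,.1,.125),("tamper top",(.6697,-.127),.03,.11,.13)]:
    k=q[(np.hypot(q[:,0]-c[0],q[:,1]-c[1])<rr)&(q[:,2]>z0)&(q[:,2]<z1)]
    if len(k): h=cv2.convexHull((k[:,:2]*1000).astype(np.float32)).reshape(-1,2); print(n,cv2.minEnclosingCircle(h),circ(h/1000)*1000,np.median(k[:,2]))
plan([.549,-.137,.1085],4,1,-.2)
E
```

```text
body ((548.7498779296875, -137.48965454101562), 28.616758346557617) [ 548.80341124 -137.28659739   28.28778509] 0.08379191167628872
cap ((548.8148193359375, -136.55230712890625), 15.753250122070312) [ 548.89786024 -136.92891927   15.23522887] 0.11310277271059302
tamper top ((666.8765258789062, -126.20799255371094), 19.781822204589844) [ 666.48484666 -125.90559802   19.10382931] 0.12147661122343159
now [ 0.5407 -0.129   0.1714] [-179.56    0.89    4.26] w 0.0509 F [ 0.5  0.9 -0.6] t 28.28 D mm [  8.3  -8.  -62.9] tool cm [0.87 0.9  6.27] rot [-0.43  0.89  0.26]
[-0.4, 0.9, 0.3] [0.87, 0.9, 6.27] -0.2
```

>>> servo_tool(
  motion=[-0.4,0.9,0.2,0.7,0.8,0.5,-0.2,0,0,0,0,0,1.5,-0.2,0,0,0,0,0,1.5,-0.2,0,0,0,0,0,0.5,-0.2,0,0,0,0,0,0,-0.2,0,0,0,0,0,0,-0.2,0,0,0,0,0,0,-0.2,0,0,0,0,0,0,-0.2,0,0,0,0,0,0,-0.2,0,0,0,0,0,0,-0.2],
)

```text
time_s: 29.12
tcp_pos: [0.5502, -0.1352, 0.1363]
tcp_rot: [3.137, -0.01, 0.074]
contact_force: [1.0, 0.8, -0.1]
gripper_width: 0.0514
```

```bash
python3 - <<'E'
from h import *
plan([.5488,-.1372,.1085],4,1,-.2)
E
```

```text
now [ 0.5502 -0.1352  0.1363] [179.73  -0.57   4.25] w 0.0514 F [ 1.   0.8 -0.1] t 29.12 D mm [ -1.4  -2.  -27.8] tool cm [-0.18  0.18  2.78] rot [ 0.26 -0.57  0.25]
[0.3, -0.6, 0.3] [-0.18, 0.18, 2.78] -0.2
```

>>> servo_tool(
  motion=[0.2,-0.5,0.2,-0.2,0.2,0,-0.2,0,0,0,0,0,1.2,-0.2,0,0,0,0,0,1.2,-0.2,0,0,0,0,0,0.1,-0.2,0,0,0,0,0,0,-0.2,0,0,0,0,0,0,-0.2,0,0,0,0,0,0,-0.2,0,0,0,0,0,0,-0.2,0,0,0,0,0,0,-0.2,0,0,0,0,0,0,-0.2],
)

```text
time_s: 29.95
tcp_pos: [0.5482, -0.1377, 0.1086]
tcp_rot: [3.141, -0.0, 0.07]
contact_force: [-0.2, 0.6, -0.3]
gripper_width: 0.0513
```

```bash
python3 - <<'E'
from h import *
plan([.5488,-.1372,.1085],4,1,-.2)
E
```

```text
now [ 0.5482 -0.1377  0.1086] [179.96  -0.     4.02] w 0.0513 F [-0.2  0.6 -0.3] t 29.95 D mm [ 0.6  0.5 -0.1] tool cm [ 0.06 -0.05  0.01] rot [ 0.04 -0.    0.02]
[0.0, -0.0, 0.0] [0.06, -0.05, 0.01] -0.2
```

>>> servo_tool(
  motion=[0,0,0,0,0,0,1,0,0,0,0,0,0,1,0,0,0,0,0,0,1,0,0,0,0,0,0,1,0,0,0,0,0,0,1,0,0,0,0,0,0,1,0,0,0,0,0,0,1,0,0,0,0,0,0,1,0,0,0,0,0,0,1,0,0,0,0,0,0,1],
)

```text
time_s: 30.78
tcp_pos: [0.5488, -0.1379, 0.1094]
tcp_rot: [3.14, -0.002, 0.07]
contact_force: [0.3, 0.3, -0.5]
gripper_width: 0.0298
```

```bash
python3 - <<'E'
from h import *
plan([.5745,.150,.18],4,8,1)
E
```

```text
now [ 0.5488 -0.1379  0.1094] [ 1.7991e+02 -1.1000e-01  4.0200e+00] w 0.0298 F [ 0.3  0.3 -0.5] t 30.78 D mm [ 25.7 287.9  70.6] tool cm [  4.59 -28.53  -7.09] rot [ 0.09 -0.11  0.02]
[0.0, -0.0, 0.0] [0.57, -3.57, -0.89] 1
[0.0, -0.0, 0.0] [0.57, -3.57, -0.89] 1
[0.0, -0.0, 0.0] [0.57, -3.57, -0.89] 1
[0.0, -0.0, 0.0] [0.57, -3.57, -0.88] 1
[0.0, -0.0, 0.0] [0.57, -3.57, -0.88] 1
[0.0, -0.0, 0.0] [0.57, -3.57, -0.88] 1
[0.0, -0.0, 0.0] [0.57, -3.57, -0.88] 1
[0.0, -0.0, 0.0] [0.57, -3.57, -0.88] 1
```

>>> servo_tool(
  motion=[0,0,0,0,0,-2,1,0,0,0,0,0,-2.5,1,0,0,0,0,0,-2.5,1,0,0,0,0,-1,-1,1,0,0,0,0.5,-3,0,1,0,0,0,0.6,-3.6,0,1,0,0,0,0.6,-3.6,0,1,0,0,0,0.6,-3.6,0,1,0,0,0,0.6,-3.6,0,1,0,0,0,0.6,-3.6,0,1],
)

```text
time_s: 31.62
tcp_pos: [0.5655, 0.0905, 0.1881]
tcp_rot: [-3.14, 0.005, 0.057]
contact_force: [0.4, 0.6, -0.9]
gripper_width: 0.0299
```

```bash
python3 - <<'E'
from h import *
plan([.5742,.1495,.15],4,3,1)
E
```

```text
now [0.5655 0.0905 0.1881] [-179.89    0.31    3.28] w 0.0299 F [ 0.4  0.6 -0.9] t 31.62 D mm [  8.7  59.  -38.1] tool cm [ 1.23 -5.83  3.81] rot [-0.11  0.3  -0.72]
[-0.0, 0.1, -0.2] [0.41, -1.94, 1.27] 1
[-0.0, 0.1, -0.2] [0.42, -1.94, 1.27] 1
[-0.0, 0.1, -0.2] [0.42, -1.94, 1.27] 1
```

>>> servo_tool(
  motion=[0,0,-0.4,0.5,-2.5,0.3,1,0,0,-0.3,0.4,-2,1,1,0,0,0,0,-0.3,1.5,1,0,0,0,0,0,0.5,1,0,0,0,0,0,0,1,0,0,0,0,0,0,1,0,0,0,0,0,0,1,0,0,0,0,0,0,1,0,0,0,0,0,0,1,0,0,0,0,0,0,1],
)

```text
time_s: 32.45
tcp_pos: [0.567, 0.1506, 0.1517]
tcp_rot: [-3.137, 0.009, 0.078]
contact_force: [0.3, -0.5, -1.2]
gripper_width: 0.0296
```

```bash
python3 - <<'E'
from h import *
plan([.5742,.1495,.12],4,1,1)
E
```

```text
now [0.567  0.1506 0.1517] [-179.74    0.53    4.48] w 0.0296 F [ 0.3 -0.5 -1.2] t 32.45 D mm [  7.2  -1.1 -31.7] tool cm [0.74 0.19 3.17] rot [-0.26  0.53  0.48]
[-0.3, 0.5, 0.5] [0.74, 0.19, 3.17] 1
```

>>> servo_tool(
  motion=[-0.3,0.5,0.4,0.6,0.2,0.5,1,0,0,0,0,0,1.2,1,0,0,0,0,0,1,1,0,0,0,0,0,0,1,0,0,0,0,0,0,1,0,0,0,0,0,0,1,0,0,0,0,0,0,1,0,0,0,0,0,0,1,0,0,0,0,0,0,1,0,0,0,0,0,0,1],
)

```text
time_s: 33.28
tcp_pos: [0.5743, 0.1479, 0.1222]
tcp_rot: [3.14, -0.001, 0.069]
contact_force: [-0.7, 0.0, -2.1]
gripper_width: 0.03
```

```bash
python3 - <<'E'
from h import *
plan([.5742,.1495,.0995],4,1,1)
E
```

```text
now [0.5743 0.1479 0.1222] [ 1.7993e+02 -7.0000e-02  3.9300e+00] w 0.03 F [-0.7  0.  -2.1] t 33.28 D mm [ -0.1   1.6 -22.7] tool cm [-0.01 -0.17  2.27] rot [ 0.07 -0.07 -0.07]
[0.1, -0.1, -0.1] [-0.01, -0.17, 2.27] 1
```

>>> servo_tool(
  motion=[0,0,0,0,-0.2,0.4,1,0,0,0,0,0,0.8,1,0,0,0,0,0,0.7,1,0,0,0,0,0,0,1,0,0,0,0,0,0,1,0,0,0,0,0,0,1,0,0,0,0,0,0,1,0,0,0,0,0,0,1,0,0,0,0,0,0,1,0,0,0,0,0,0,1],
)

```text
time_s: 34.12
tcp_pos: [0.5744, 0.1502, 0.1014]
tcp_rot: [3.14, -0.002, 0.069]
contact_force: [-0.3, -0.1, -2.0]
gripper_width: 0.0297
```

```bash
python3 - <<'E'
from h import *
plan([.5742,.1495,.0995],4,1,1)
E
```

```text
now [0.5744 0.1502 0.1014] [ 1.7993e+02 -1.0000e-01  3.9400e+00] w 0.0297 F [-0.3 -0.1 -2. ] t 34.12 D mm [-0.2 -0.7 -1.9] tool cm [-0.02  0.07  0.19] rot [ 0.07 -0.1  -0.06]
[0.1, -0.1, -0.1] [-0.02, 0.07, 0.19] 1
```

>>> servo_tool(
  motion=[0,0,0,0,0.1,0.2,1,0,0,0,0,0,0.1,1,0,0,0,0,0,0,1,0,0,0,0,0,0,1,0,0,0,0,0,0,1,0,0,0,0,0,0,1,0,0,0,0,0,0,1,0,0,0,0,0,0,1,0,0,0,0,0,0,1,0,0,0,0,0,0,1],
)

```text
time_s: 34.95
tcp_pos: [0.5754, 0.149, 0.0998]
tcp_rot: [3.14, -0.004, 0.069]
contact_force: [-0.3, -0.5, -1.6]
gripper_width: 0.0298
```

```bash
python3 - <<'E'
from h import *
plan([.5742,.1495,.0995],4,1,1)
E
```

```text
now [0.5754 0.149  0.0998] [179.91  -0.22   3.94] w 0.0298 F [-0.3 -0.5 -1.6] t 34.95 D mm [-1.2  0.5 -0.3] tool cm [-0.12 -0.06  0.03] rot [ 0.09 -0.22 -0.06]
[0.1, -0.2, -0.1] [-0.12, -0.06, 0.03] 1
```

>>> servo_tool(
  motion=[0,-0.2,0,-0.1,0,0.1,1,0,0,0,0,0,0.1,1,0,0,0,0,0,0,1,0,0,0,0,0,0,1,0,0,0,0,0,0,1,0,0,0,0,0,0,1,0,0,0,0,0,0,-0.2,0,0,0,0,0,0,-0.2,0,0,0,0,0,0,-0.2,0,0,0,0,0,0,-0.2],
)

```text
time_s: 35.78
tcp_pos: [0.5754, 0.149, 0.0991]
tcp_rot: [3.14, -0.002, 0.069]
contact_force: [-0.9, -0.5, -0.5]
gripper_width: 0.0508
```

```bash
python3 - <<'E'
from h import *
plan([.5742,.1495,.0995],4,1,1)
E
```

```text
now [0.5754 0.149  0.0991] [ 1.7992e+02 -1.3000e-01  3.9400e+00] w 0.0508 F [-0.9 -0.5 -0.5] t 35.78 D mm [-1.2  0.5  0.4] tool cm [-0.11 -0.06 -0.04] rot [ 0.08 -0.13 -0.06]
[0.1, -0.1, -0.1] [-0.11, -0.06, -0.04] 1
```

Lift and go toward the tamper.

>>> servo_tool(
  motion=[0,0,0,0,0,-2,-0.2,0,0,0,0,0,-2.5,-0.2,0,0,0,0,0,-3,-0.2,0,0,0,0,0,-2,-0.2,0,0,0,0,0,0,-0.2,0,0,0,0,0,0,-0.2,0,0,0,0,0,0,-0.2,0,0,0,0.5,1,0,-0.2,0,0,0,0.8,3,0,-0.2,0,0,0,0.8,3,0,-0.2],
)

```text
time_s: 36.62
tcp_pos: [0.5969, 0.0825, 0.1901]
tcp_rot: [-3.141, 0.01, 0.077]
contact_force: [0.7, 0.5, 0.4]
gripper_width: 0.051
```

```bash
python3 - <<'E'
from h import *
plan([.6675,-.1263,.19],4,6,-.2)
d=snap("wrist");P=d["P"];cv2.imwrite("pics/w9.png",d["image"][:,:,::-1])
q=P.reshape(-1,3);q=q[~np.isnan(q[:,0])]
for n,z0,z1,rr in [("body",.067,.079,.033),("cap",.092,.12,.022)]:
    k=q[(np.hypot(q[:,0]-.574,q[:,1]-.15)<rr)&(q[:,2]>z0)&(q[:,2]<z1)]
    h=cv2.convexHull((k[:,:2]*1000).astype(np.float32)).reshape(-1,2)
    print(n,cv2.minEnclosingCircle(h),circ(h/1000)*1000)
E
```

```text
now [0.5969 0.0825 0.1901] [-179.97    0.6     4.41] w 0.051 F [0.7 0.5 0.4] t 36.62 D mm [ 7.060e+01 -2.088e+02 -1.000e-01] tool cm [ 5.44 21.36 -0.05] rot [-0.02  0.6   0.41]
[-0.0, 0.1, 0.1] [0.91, 3.56, -0.01] -0.2
[-0.0, 0.1, 0.1] [0.91, 3.56, -0.01] -0.2
[-0.0, 0.1, 0.1] [0.91, 3.56, -0.01] -0.2
[-0.0, 0.1, 0.1] [0.92, 3.56, -0.0] -0.2
[-0.0, 0.1, 0.1] [0.92, 3.56, -0.0] -0.2
[-0.0, 0.1, 0.1] [0.93, 3.55, -0.0] -0.2
body ((575.9796142578125, 149.07618713378906), 28.50982093811035) [576.06515292 148.98050698  28.24649884]
cap ((576.2149047851562, 149.10806274414062), 14.02382755279541) [576.13988619 149.22225476  13.55653634]
```

View pics/w9.png

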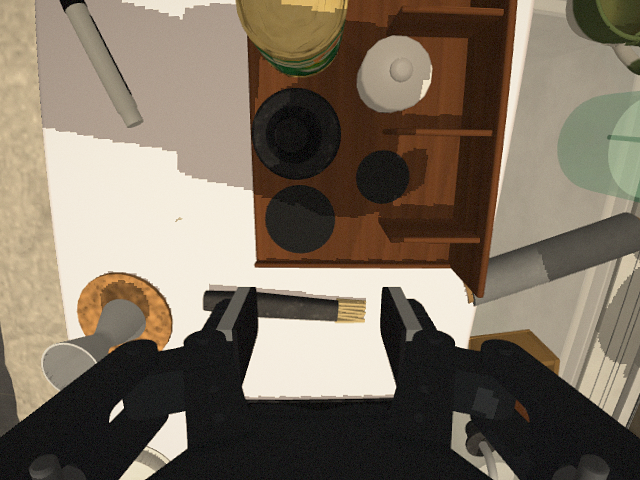

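>>> servo_tool(
  motion=[0,0,0,0.9,3.5,0,-0.2,0,0,0,0.9,3.5,0,-0.2,0,0,0,0.9,3.5,0,-0.2,0,0,0,0.9,3.5,0,-0.2,0,0,0,0.9,3.5,0,-0.2,0,0,0,0.7,2.6,0,-0.2,0,0,0,0,0,0,-0.2,0,0,0,0,0,0,-0.2,0,0,0,0,0,0,-0.2,0,0,0,0,0,0,-0.2],
)

```text
time_s: 37.5
tcp_pos: [0.6609, -0.135, 0.171]
tcp_rot: [-3.136, 0.033, 0.066]
contact_force: [0.1, 0.4, 0.4]
gripper_width: 0.0513
```

```bash
python3 - <<'E'
from h import *
plan([.6675,-.1263,.13],4,6,-.2)
d=snap("wrist");P=d["P"]
q=P.reshape(-1,3);q=q[~np.isnan(q[:,0])]
for n,c,rr,z0,z1 in [("tamper top",(.6675,-.1263),.025,.11,.13),("foot",(.6675,-.1263),.034,.057,.072)]:
    k=q[(np.hypot(q[:,0]-c[0],q[:,1]-c[1])<rr)&(q[:,2]>z0)&(q[:,2]<z1)]
    if len(k): h=cv2.convexHull((k[:,:2]*1000).astype(np.float32)).reshape(-1,2); print(n,len(k),cv2.minEnclosingCircle(h),circ(h/1000)*1000,np.median(k[:,2]))
E
```

```text
now [ 0.6609 -0.135   0.171 ] [-179.68    1.91    3.76] w 0.0513 F [0.1 0.4 0.4] t 37.5 D mm [  6.6   8.7 -41. ] tool cm [ 0.85 -0.8   4.08] rot [-0.32  1.91 -0.24]
[-0.1, 0.3, -0.0] [0.14, -0.13, 0.68] -0.2
[-0.1, 0.3, -0.0] [0.14, -0.13, 0.68] -0.2
[-0.1, 0.3, -0.0] [0.13, -0.13, 0.68] -0.2
[-0.1, 0.3, -0.0] [0.13, -0.14, 0.68] -0.2
[-0.1, 0.3, -0.0] [0.13, -0.14, 0.68] -0.2
[-0.1, 0.3, -0.0] [0.12, -0.14, 0.68] -0.2
tamper top 4455 ((667.9441528320312, -126.41169738769531), 19.74588966369629) [ 667.80932503 -125.37478881   19.04207229] 0.1220618052808628
foot 1576 ((667.55859375, -125.09323120117188), 24.974870681762695) [ 668.07245245 -126.30241741   24.36103134] 0.05869271298577325
```

>>> servo_tool(
  motion=[-0.3,1.7,-0.2,0.6,-0.7,0,-0.2,0,0,0,0,0,0,-0.2,0,0,0,0,0,0,-0.2,0,0,0,0,0,0,-0.2,0,0,0,0,0,1,-0.2,0,0,0,0,0,1,-0.2,0,0,0,0,0,0.5,-0.2,0,0,0,0,0,0,-0.2,0,0,0,0,0,0,-0.2,0,0,0,0,0,0,-0.2],
)

```text
time_s: 38.38
tcp_pos: [0.6643, -0.1222, 0.1416]
tcp_rot: [-3.14, 0.008, 0.076]
contact_force: [0.3, -0.2, 0.1]
gripper_width: 0.0513
```

```bash
python3 - <<'E'
from h import *
plan([.668,-.126,.103],4,1,-.2)
E
```

```text
now [ 0.6643 -0.1222  0.1416] [-179.89    0.47    4.35] w 0.0513 F [ 0.3 -0.2  0.1] t 38.38 D mm [  3.7  -3.8 -38.6] tool cm [0.37 0.41 3.86] rot [-0.11  0.47  0.35]
[-0.1, 0.5, 0.3] [0.37, 0.41, 3.86] -0.2
```

>>> servo_tool(
  motion=[-0.1,0.4,0.3,0.3,0.4,0.2,-0.2,0,0,0,0,0,1,-0.2,0,0,0,0,0,1.3,-0.2,0,0,0,0,0,1,-0.2,0,0,0,0,0,0,-0.2,0,0,0,0,0,0,-0.2,0,0,0,0,0,0,-0.2,0,0,0,0,0,0,-0.2,0,0,0,0,0,0,-0.2,0,0,0,0,0,0,-0.2],
)

```text
time_s: 39.22
tcp_pos: [0.668, -0.1268, 0.1025]
tcp_rot: [3.142, 0.001, 0.07]
contact_force: [-0.6, 0.9, -1.0]
gripper_width: 0.051
```

```bash
python3 - <<'E'
from h import *
plan([.668,-.126,.103],4,1,-.2)
E
```

```text
now [ 0.668  -0.1268  0.1025] [1.80e+02 3.00e-02 3.98e+00] w 0.051 F [-0.6  0.9 -1. ] t 39.22 D mm [-0.   0.8  0.5] tool cm [ 0.   -0.08 -0.05] rot [ 0.    0.03 -0.02]
[0.0, 0.0, -0.0] [0.0, -0.08, -0.05] -0.2
```

>>> servo_tool(
  motion=[0,0,0,0,0,0,1,0,0,0,0,0,0,1,0,0,0,0,0,0,1,0,0,0,0,0,0,1,0,0,0,0,0,0,1,0,0,0,0,0,0,1,0,0,0,0,0,0,1,0,0,0,0,0,0,1,0,0,0,0,0,0,1,0,0,0,0,0,0,1],
)

```text
time_s: 40.05
tcp_pos: [0.6683, -0.127, 0.1035]
tcp_rot: [3.141, -0.001, 0.07]
contact_force: [0.5, 0.9, -0.8]
gripper_width: 0.0366
```

```bash
python3 - <<'E'
from h import *
plan([.5804,.085,.19],4,6,1)
E
```

```text
now [ 0.6683 -0.127   0.1035] [ 1.7995e+02 -3.0000e-02  3.9900e+00] w 0.0366 F [ 0.5  0.9 -0.8] t 40.05 D mm [-87.9 212.   86.5] tool cm [ -7.28 -21.76  -8.67] rot [ 0.05 -0.03 -0.01]
[0.0, -0.0, -0.0] [-1.21, -3.63, -1.44] 1
[0.0, -0.0, -0.0] [-1.21, -3.63, -1.44] 1
[0.0, -0.0, -0.0] [-1.21, -3.63, -1.44] 1
[0.0, -0.0, -0.0] [-1.21, -3.63, -1.44] 1
[0.0, -0.0, -0.0] [-1.21, -3.63, -1.44] 1
[0.0, -0.0, -0.0] [-1.21, -3.63, -1.44] 1
```

>>> servo_tool(
  motion=[0,0,0,0,0,-2,1,0,0,0,0,0,-2.5,1,0,0,0,0,0,-2.5,1,0,0,0,0,-0.5,-1.5,1,0,0,0,-0.8,-2,0,1,0,0,0,-1.2,-3.2,0,1,0,0,0,-1.2,-3.5,0,1,0,0,0,-1.2,-3.5,0,1,0,0,0,-1.2,-3.5,0,1,0,0,0,-1,-3,0,1],
)

```text
time_s: 40.88
tcp_pos: [0.5836, 0.0617, 0.1837]
tcp_rot: [-3.138, 0.011, 0.058]
contact_force: [1.4, 0.3, -4.6]
gripper_width: 0.0367
```

```bash
python3 - <<'E'
from h import *
plan([.5803,.0845,.16],4,2,1)
E
```

```text
now [0.5836 0.0617 0.1837] [-179.8     0.63    3.32] w 0.0367 F [ 1.4  0.3 -4.6] t 40.88 D mm [ -3.3  22.8 -23.7] tool cm [-0.17 -2.29  2.38] rot [-0.2   0.63 -0.68]
[-0.1, 0.3, -0.3] [-0.09, -1.14, 1.19] 1
[-0.1, 0.3, -0.3] [-0.09, -1.15, 1.19] 1
```

>>> servo_tool(
  motion=[0,0.3,-0.5,0,-1.3,0.3,1,0,0,0,0,0,0.3,1,0,0,0,0,0,0.7,1,0,0,0,0,0,0.5,1,0,0,0,0,0,0,1,0,0,0,0,0,0,1,0,0,0,0,0,0,1,0,0,0,0,0,0,1,0,0,0,0,0,0,1,0,0,0,0,0,0,1],
)

```text
time_s: 41.72
tcp_pos: [0.5797, 0.076, 0.1599]
tcp_rot: [-3.137, 0.013, 0.068]
contact_force: [0.2, 0.4, -3.7]
gripper_width: 0.0366
```

```bash
python3 - <<'E'
from h import *
plan([.5803,.0845,.12],4,2,1)
E
```

```text
now [0.5797 0.076  0.1599] [-179.73    0.73    3.9 ] w 0.0366 F [ 0.2  0.4 -3.7] t 41.72 D mm [  0.6   8.5 -39.9] tool cm [ 0.16 -0.83  3.99] rot [-0.27  0.73 -0.1 ]
[-0.1, 0.4, -0.0] [0.08, -0.41, 2.0] 1
[-0.1, 0.4, -0.0] [0.07, -0.42, 2.0] 1
```

>>> servo_tool(
  motion=[-0.2,0.7,-0.1,0,-0.8,0,1,0,0,0,0,0,0,1,0,0,0,0,0,1.2,1,0,0,0,0,0,1.2,1,0,0,0,0,0,1,1,0,0,0,0,0,0,1,0,0,0,0,0,0,1,0,0,0,0,0,0,1,0,0,0,0,0,0,1,0,0,0,0,0,0,1],
)

```text
time_s: 42.55
tcp_pos: [0.5786, 0.0849, 0.1214]
tcp_rot: [-3.14, 0.001, 0.07]
contact_force: [0.4, -0.3, -3.9]
gripper_width: 0.0366
```

```bash
python3 - <<'E'
from h import *
plan([.5803,.0845,.0935],4,2,1)
E
```

```text
now [0.5786 0.0849 0.1214] [-1.7993e+02  5.0000e-02  4.0200e+00] w 0.0366 F [ 0.4 -0.3 -3.9] t 42.55 D mm [  1.7  -0.4 -27.9] tool cm [0.17 0.06 2.79] rot [-0.07  0.05  0.02]
[-0.0, 0.0, 0.0] [0.08, 0.03, 1.39] 1
[-0.0, 0.0, 0.0] [0.08, 0.03, 1.39] 1
```

>>> servo_tool(
  motion=[0,0,0,0.2,0,0.4,1,0,0,0,0,0,1,1,0,0,0,0,0,0.8,1,0,0,0,0,0,0.3,1,0,0,0,0,0,0,1,0,0,0,0,0,0,1,0,0,0,0,0,0,1,0,0,0,0,0,0,1,0,0,0,0,0,0,1,0,0,0,0,0,0,1],
)

```text
time_s: 43.38
tcp_pos: [0.5818, 0.0849, 0.0948]
tcp_rot: [-3.141, -0.001, 0.07]
contact_force: [-0.5, 0.8, -4.5]
gripper_width: 0.0368
```

```bash
python3 - <<'E'
from h import *
plan([.5803,.0845,.0935],4,2,1)
E
```

```text
now [0.5818 0.0849 0.0948] [-1.7995e+02 -8.0000e-02  4.0100e+00] w 0.0368 F [-0.5  0.8 -4.5] t 43.38 D mm [-1.5 -0.4 -1.3] tool cm [-0.15  0.03  0.13] rot [-0.05 -0.08  0.01]
[-0.0, -0.0, 0.0] [-0.07, 0.02, 0.06] 1
[-0.0, -0.0, 0.0] [-0.07, 0.02, 0.06] 1
```

>>> servo_tool(
  motion=[0,0,0,-0.1,0,0.1,1,0,0,0,0,0,0.1,1,0,0,0,0,0,0,1,0,0,0,0,0,0,1,0,0,0,0,0,0,1,0,0,0,0,0,0,1,0,0,0,0,0,0,1,0,0,0,0,0,0,1,0,0,0,0,0,0,1,0,0,0,0,0,0,1],
)

```text
time_s: 44.22
tcp_pos: [0.5814, 0.0848, 0.0938]
tcp_rot: [-3.141, -0.003, 0.07]
contact_force: [-1.0, 0.6, -3.1]
gripper_width: 0.0365
```

```bash
python3 - <<'E'
from h import *
plan([.5803,.0845,.0935],4,2,1)
E
```

```text
now [0.5814 0.0848 0.0938] [-179.96   -0.19    4.01] w 0.0365 F [-1.   0.6 -3.1] t 44.22 D mm [-1.1 -0.3 -0.3] tool cm [-0.11  0.03  0.03] rot [-0.04 -0.19  0.01]
[-0.0, -0.1, 0.0] [-0.05, 0.01, 0.01] 1
[-0.0, -0.1, 0.0] [-0.05, 0.01, 0.02] 1
```

>>> servo_tool(
  motion=[0,0,0,-0.1,0,0.1,1,0,0,0,0,0,0.1,1,0,0,0,0,0,0,1,0,0,0,0,0,0,1,0,0,0,0,0,0,1,0,0,0,0,0,0,-0.2,0,0,0,0,0,0,-0.2,0,0,0,0,0,0,-0.2,0,0,0,0,0,0,-0.2,0,0,0,0,0,0,-0.2],
)

```text
time_s: 45.05
tcp_pos: [0.5832, 0.0846, 0.095]
tcp_rot: [3.141, -0.01, 0.07]
contact_force: [-0.8, 0.2, -0.1]
gripper_width: 0.0511
```

>>> servo_tool(
  motion=[0,0,0,0,0,-1.5,-0.2,0,0,0,0,0,-2.5,-0.2,0,0,0,0,0,-3,-0.2,0,0,0,0,0,-3,-0.2,0,0,0,0,0,-2,-0.2,0,0,0,0,0,0,-0.2,0,0,0,0,2,0,-0.2,0,0,0,0,3,0,-0.2,0,0,0,0,3,0,-0.2,0,0,0,0,2,0,-0.2],
)

```text
time_s: 45.88
tcp_pos: [0.5881, -0.0143, 0.2179]
tcp_rot: [-3.141, -0.008, 0.078]
contact_force: [0.0, 0.9, -0.1]
gripper_width: 0.0514
```

>>> servo_tool(
  motion=[0,0,0,0,2,0,-0.2,0,0,0,0,0,0,-0.2,0,0,0,0,0,0,-0.2,0,0,0,0,0,0,-0.2,0,0,0,0,0,0,-0.2,0,0,0,0,0,0,-0.2,0,0,0,0,0,0,-0.2,0,0,0,0,0,0,-0.2,0,0,0,0,0,0,-0.2,0,0,0,0,0,0,-0.2],
)

```text
time_s: 46.72
tcp_pos: [0.5877, -0.0344, 0.2123]
tcp_rot: [-3.138, -0.002, 0.077]
contact_force: [-0.0, 0.5, 0.5]
gripper_width: 0.0512
```

```bash
python3 - <<'E'
from h import *
plan([.5803,-.03,.2],4,1,-.2)
for cam in ["top","wrist","side"]:
    d=snap(cam); cv2.imwrite(f"pics/end_{cam}.png",d["image"][:,:,::-1]); P=d["P"]
    for n in ["jigger_centre","tamper_centre","flask_centre","tin_centre","salt_pot_centre"]:
        r=bot.landmark_of(cam,n)
        if r: print(cam,n,np.round(r[0]["location"],4),round(r[0]["p"],2))
    q=P.reshape(-1,3);q=q[~np.isnan(q[:,0])]
    for n,c,rr,z0,z1 in [("tamper top",(.58,.085),.03,.1,.125),("foot",(.58,.085),.036,.048,.066),("flaskbody",(.575,.15),.033,.066,.08),("flaskcap",(.575,.15),.02,.09,.12),("jigger",(.432,-.016),.03,.094,.112)]:
        k=q[(np.hypot(q[:,0]-c[0],q[:,1]-c[1])<rr)&(q[:,2]>z0)&(q[:,2]<z1)]
        if len(k)>30: h=cv2.convexHull((k[:,:2]*1000).astype(np.float32)).reshape(-1,2); print("  ",cam,n,len(k),np.round(cv2.minEnclosingCircle(h)[0],1),np.round(circ(h/1000)*1000,1))
E
```

```text
now [ 0.5877 -0.0344  0.2123] [-1.7981e+02 -1.3000e-01  4.4300e+00] w 0.0512 F [-0.   0.5  0.5] t 46.72 D mm [ -7.4   4.4 -12.3] tool cm [-0.71 -0.49  1.23] rot [-0.19 -0.13  0.43]
[-0.2, -0.1, 0.4] [-0.71, -0.49, 1.23] -0.2
top tamper_centre [0.5804 0.0864 0.0728] 0.54
top flask_centre [0.5742 0.1464 0.066 ] 0.66
top tin_centre [0.5708 0.2152 0.0662] 0.89
top salt_pot_centre [0.629  0.1881 0.063 ] 0.78
   top tamper top 207 [582.   86.9] [582.9  89.8  16.8]
   top flaskbody 423 [575.4 149.7] [575.5 149.8  28.1]
   top flaskcap 185 [575.1 149.4] [575.5 150.1  15.3]
wrist jigger_centre [ 0.433  -0.0177  0.0685] 0.68
   wrist tamper top 3819 [582.2  84.7] [582.1  84.4  19.4]
   wrist foot 758 [582.4  91.4] [580.7  91.5  29.3]
   wrist jigger 1813 [432.5 -16.1] [432.5 -15.9  22.4]
side jigger_centre [ 0.4313 -0.0173  0.062 ] 0.7
side tamper_centre [0.5788 0.0824 0.0783] 0.87
side flask_centre [0.5751 0.1496 0.0726] 0.82
side tin_centre [0.5708 0.2152 0.0664] 0.97
side salt_pot_centre [0.634  0.1906 0.062 ] 0.84
   side tamper top 255 [580.7  89.3] [580.9  90.1  17.4]
   side flaskbody 83 [557.6 148.5] [572.2 151.5  24.4]
   side flaskcap 185 [574.7 152.4] [574.2 151.1  14.1]
   side jigger 234 [432.  -14.8] [431.9 -14.8  22.9]
```

View pics/end_wrist.png

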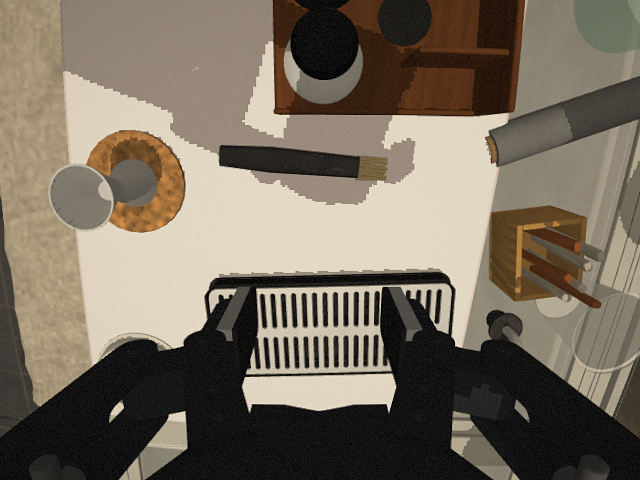

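View pics/end_side.png

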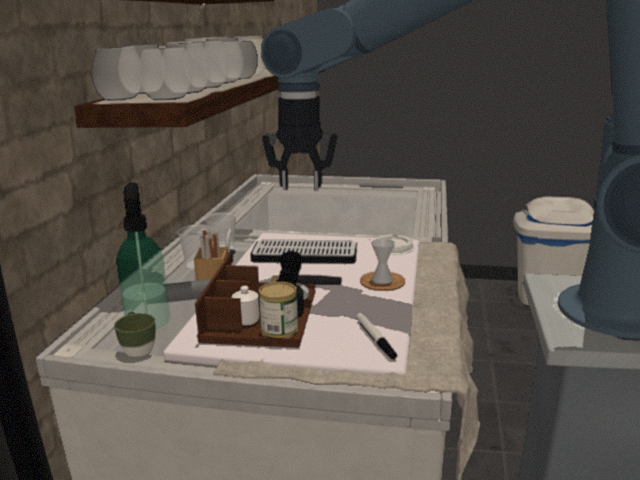

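The end pictures show the jigger upright on the coaster at side (382,265), the tamper and flask back in the caddy, and the gripper clear. I'm handing in.

```bash
python3 -c "
from rig import bot
print(bot.job_done())"
```

```text
the job is handed in; nothing more can be done
None
```

The job is done as asked and handed in at about 48 s of the 112 s allowed. I stood the tamper and flask upright on the drip tray and put the jigger on the coaster. After that I returned the flask and then the tamper to their own places in the caddy.

- **Jigger:** it stands upright about 1 mm from the coaster centre, measured at (432.4, -16.0) mm against (431.8, -16.0) mm.
- **Flask and tamper:** both are upright and about 1–2 mm from where they started. The flask is at about (575.4, 149.7) mm and was at (574.2, 150.2) mm. The tamper is at about (582, 84.7) mm and was at about (580, 84.6) mm.
- **Tin and salt pot:** I never touched them. The last networks' readings agree with the first ones to within about 4 mm.
- **Robot:** the gripper was open and clear of everything, and every force reading I took was about 5 N or less.

**Checks that disagreed:** the top camera's network put the flask about 3 mm off my depth fit. The top and side depth fits of the tamper were 2–5 mm off in y from the closer wrist view, which I trusted. The top camera's network found no jigger in the last picture, but the wrist and side cameras both did. I put these down to camera and network error, not to the things being out of place.

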